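# Dispense the tea cakes into the serving bowl

### The job

Get all the paper-wrapped tea cakes into the handled bowl: first draw the locking pin out of the dispenser's bore and park it upright, pushed fully into the notch beside it, then hold the bowl under the chute and push its paddle right back with the bowl's rim so that the cakes slide out into it, and gather the cakes that lie about the table into the bowl too. Finally set the bowl down upright in the middle of the cork mat, with the pin still in its notch and the flap shut, without upsetting or shifting the cups and the pitcher.

Things in the scene. Friction and masses are not known exactly. Their poses are not given: they have to be found in the camera images.
- chute: Fixed wooden tea-cake dispenser. Origin: on the table right under the flap hinge at the lip. From the lip the channel (46 mm wide inside, 200 mm long, walls 31 mm) climbs at 42 degrees along +x, its floor 103 mm high at the lip; the -x side is open in front and below. On the +y side a dark bracket 20 mm thick, top 160 mm high, x -28 to 28, y 29 to 152 mm, holds the bore and the notch.
- bore (a point): Centre of the mouth of the vertical 14 mm bore in the bracket's top (chute frame: -11.5, 44, 160 mm), in which the pin stands at the start.
- notch (a point): Where the axis of a fully parked pin passes the bracket's top (chute frame: -4, 115, 160 mm). The notch is an 18 mm wide slot right through the bracket, open towards the chute's -x (front edge at x = -28 mm), closed end at x = +2 mm.
- pin: Locking pin: brass shank 12 mm across, 45 mm long, under a wooden knob 28 mm across, 40 mm tall (60 g). Origin at the shank's tip, z along the axis up through the knob; the knob's underside (z = 45 mm) rests on the bracket both in bore and in notch. In the bore it stands before a lug of the flap, so the flap cannot open.
- flap (a joint): Sprung steel flap at the lip, hinge along the chute's y, 100 mm above the table: 0 = shut (holds the cakes back), 1.55 = fully open, lying as a continuation of the channel floor, its end 20 mm in front of the hinge and 81 mm above the table. Takes about 2 N at the paddle; springs shut by itself.
- paddle (a point): Lower end of the flap's paddle, a steel plate 40 mm wide hanging 60 mm from the hinge; shut, it leans 43 degrees forward (lower end 41 mm in front of the hinge, 56 mm above the table). Pushed along the chute's +x by the rim of a bowl held on or just above the table until it leans 43 degrees back, it opens the flap; the bowl's axis is then 40 to 45 mm in front of the hinge.
- bowl: Brown earthenware bowl with one straight side handle, 180 g. Origin at the centre of the underside. Rim 75 mm radius, 60 mm high, foot 62 mm radius, wall 5 mm, floor 6 mm. Handle: a bar 20 mm wide, 18 mm tall, centred 42 mm above the underside, towards the bowl's -x, free from 76 to 154 mm from the axis.
- mat: Round cork mat fixed on the table, radius 85 mm, 6 mm thick; origin at the centre of its underside.
- cake1: Small pressed tea cake in white paper, a disc 40 mm in diameter and 20 mm thick, 25 g; origin at the centre of its underside, z along its axis. At the start in the channel of the dispenser, behind the flap.
- cake2: Small pressed tea cake in white paper, a disc 40 mm in diameter and 20 mm thick, 25 g; origin at the centre of its underside, z along its axis. At the start in the channel of the dispenser, behind the flap.
- cake3: Small pressed tea cake in white paper, a disc 40 mm in diameter and 20 mm thick, 25 g; origin at the centre of its underside, z along its axis. At the start in the channel of the dispenser, behind the flap.
- cake4: Small pressed tea cake in white paper, a disc 40 mm in diameter and 20 mm thick, 25 g; origin at the centre of its underside, z along its axis. At the start in the channel of the dispenser, behind the flap.
- cake5: Small pressed tea cake in white paper, a disc 40 mm in diameter and 20 mm thick, 25 g; origin at the centre of its underside, z along its axis. At the start lying loose on the table. May be absent.
- cake6: Small pressed tea cake in white paper, a disc 40 mm in diameter and 20 mm thick, 25 g; origin at the centre of its underside, z along its axis. At the start lying loose on the table. May be absent.
- cake7: Small pressed tea cake in white paper, a disc 40 mm in diameter and 20 mm thick, 25 g; origin at the centre of its underside, z along its axis. At the start lying loose on the table. May be absent.
- cake8: Small pressed tea cake in white paper, a disc 40 mm in diameter and 20 mm thick, 25 g; origin at the centre of its underside, z along its axis. At the start lying loose on the table. May be absent.
- cup1: Bystander: blue tea cup, 66 mm across, 42 mm high; origin at the centre of its underside.
- cup2: Bystander: blue tea cup, 66 mm across, 42 mm high; origin at the centre of its underside.
- pitcher: Bystander: glass pitcher, 92 mm across, 75 mm high, black handle on its +y side; origin at the centre of its underside.
There are look-alikes about, which are no part of the job. Leave any turquoise or yellow look-alike of the cake5 alone.

How it is judged (in metres and radians):
On the way, in this order (a step that is already met when the one before it is completed fails the run):
1. the pin stands in the notch (horizontal distance between pin and notch below 0.012 m and z of pin in the frame of chute between 0.11 and 0.121 m and angle between pin's own z axis and vertical below 0.15 rad), for 0.2 s.
2. the bowl's rim pushes the paddle and opens the flap (value of joint flap above 1.1 rad and contact force between bowl and flap above 0.2 N), for 0.1 s.
At the end, for the whole second after the job is handed in: Every cake present lies in the bowl (within 62 mm of its axis, below 80 mm); the bowl stands upright, at rest, within 25 mm of the cork mat's centre; the pin hangs upright in the notch within 12 mm of the parked place, knob down on the bracket; the flap is shut (below 0.2 rad) (all of step 1 and horizontal distance between bowl and mat below 0.025 m and height (world z) of bowl between 0.003 and 0.011 m and angle between bowl's own z axis and vertical below 0.1 rad and linear speed of bowl below 0.02 m/s and value of joint flap below 0.2 rad and horizontal distance between each of cake1, cake2, cake3, cake4, cake5, cake6, cake7, cake8 and bowl below 0.062 m and height (world z) of cake1 between 0.004 and 0.08 m and height (world z) of cake2 between 0.004 and 0.08 m and height (world z) of cake3 between 0.004 and 0.08 m and height (world z) of cake4 between 0.004 and 0.08 m and height (world z) of cake5 between 0.004 and 0.08 m and height (world z) of cake6 between 0.004 and 0.08 m and height (world z) of cake7 between 0.004 and 0.08 m and height (world z) of cake8 between 0.004 and 0.08 m); the robot touches nothing.
It fails at once if a cup or the pitcher is knocked over (angle between any of cup1, cup2, pitcher's own z axis and vertical above 0.6 rad).
It fails at once if a cup or the pitcher is shifted by more than 50 mm (distance of any of cup1, cup2, pitcher from where it was at the start of the episode above 0.05 m).
Of cake5, cake6, cake7, cake8 only 2 to 4 are there at a start; the rules pass over those that are not, and their reading is None.
At some moment in a run one of bowl, cake5, cake6, cake7, cake8 may be knocked a few centimetres aside while the robot is not near it.
It also fails if it takes over 208 s, if anything falls off the work surface, if the arm or the gripper's body presses on something with over 40 N, if the wrist force passes 120 N, or if a joint passes its speed limit or range.

### The arm

A 7-joint arm with a two-finger parallel gripper is mounted at the origin on the work surface. World frame = base frame: x ahead of the robot, y to its left, z up, the work surface at z = 0. Lengths are in mm, angles in rad, forces in N, time in s.
With the tool pointing down it reaches from about 350 to 900 mm from the base axis. Payload 19.9 kg.
Tool frame: the origin (TCP) lies at the very end of the fingers, on their centre line; the grasp point (between the pads) lies 19 mm behind it; z points along the fingers, x is the direction in which the jaws open and shut, and the axes are right-handed (so a half turn about z gives the same grasp; the last joint's range is limited). The gripper opens to 85 mm and grips with 20 to 120 N. Pads are 22 mm wide; open, the fingers measure 114 mm over their backs; the gripper's body (76 mm by 85 mm) begins 54 mm behind the grasp point. The pads swing forward as they close: fully open they stand 13 mm farther back than shut.
Start: joints at [1.23, 0.417, -0.01, 1.614, 0.005, 1.111, -0.053], TCP at [184.576, -597.104, 231.26] pointing down, gripper open.
Joint ranges: [-2.81, 2.81], [-0.39, 2.02], [-1.27, 1.25], [0.06, 2.57], [-1.19, 4.33], [0.19, 2], [-2.82, 2.82]. Speed limits (rad/s): [1.89, 1.89, 2.39, 2.39, 3.01, 3.01, 3.01].

### API

Orientations are given as a rotation vector (axis times angle).
In Python, from bench import sense, capture, finish_job, masks_of, pinpoint gives the robot as it stands.
- The arm moves only by the shell command python3 -m inch 'ROWS' [FORCE]. ROWS is JSON, a list of rows, each a list of 7 numbers: the shift along the tool's x, y, z in cm, then the turn, a rotation vector about the tool's x, y, z in rad, then the closure, from -1 (fully open) to 1 (shut), so that 0 is half open. A call has 1 to 5 rows; each row is the pose to reach, as a shift and turn from the pose commanded when the call began, along the tool's axes at that moment; what a row does not reach only later rows make up. A row lasts 1/10 s, in which the tool goes at most 50 mm and 8.59 degrees, less where a joint would pass 70% of its speed; a pose out of reach is approached as far as the arm can. A call with a gripper value outside its range is refused whole. The fingers move at their own pace and stop on an object; FORCE is the grip in N (left out, the last holds). Time passes only in rows, so rows that repeat a pose let the fingers close. It gives the time, the measured TCP pose, the force and the opening at its end, in the units of the state.
- sense(): the state, without advancing time (a new reading comes with each control period).
- capture(name): name is "scene" or "side" or "wrist"; returns a dict with "img" (400x640x3 uint8, blue, green, red), "fovy" (degrees; the focal length in pixels is half the picture's height over the tangent of half this angle, whatever the lens; pixels are square), "cx", "cy" (the principal point, pixels), "origin" and "attitude" of the camera in the world. Camera axes: x right, y down, z forward; pixel columns grow to the right and rows downward; lengths in mm; the calibration is good to about 2 mm. The wrist camera is an equidistant fisheye: a pixel r from the principal point sees the ray r / f radians off the axis. A picture is of the moment at which its call begins. There is no depth.
- finish_job(): hands the job in, once; it reports no verdict.
Trained networks look in a picture, given as the dict that the camera call returned (one of the last four; its "shot" number tells which), for a name from the list of things; names that differ only in an ending like _2 or _b are one class to them, and where a whole thing is asked for, a point or a joint stands for the part that bears it (a point fixed in the world has none). Each returns a list of dicts, best first, with "conf" (0 to 1); they miss things now and then, are a little off and sometimes report something else, mostly with a low value. They report only what shows in the picture. A call takes as long as a camera call. They do not tell look-alikes from the thing itself.
- masks_of(picture, query): "pixels" (400x640 bool, what is visible of it).
- pinpoint(picture, query): "point" ([x, y, z] in mm, in world coordinates, good to about 4 mm: a listed point, or the origin of a listed thing).
The state is a dict: "time_s": time; "joints": joint angles; "dq": joint speeds; "joint_torque": joint torques, N m; "eef_pos": TCP position; "orientation": TCP orientation; "contact_force": force on the tool from outside, world axes, zero at the start; "torque": the same for the moment, N m; "width": finger opening in mm.
Only numpy, scipy, OpenCV 4.12 (cv2) and the standard library are available. Lean on these libraries where they do the work, as an engineer would, in place of code of your own. Each camera call takes 0.05 s, during which the arm holds its last target.

## Working session

There is one attempt and no reset: what is moved stays moved. The work goes in short steps, Python scripts to look and compute and a shell command to move; the robot and the scene stay as the last step left them, time stands still between calls to the robot, and variables do not carry over. Pictures are saved under pics/ and viewed, and the job is handed in when it is done.

```bash
ls -la; mkdir -p pics; cat > h.py <<'E'
import numpy as np, cv2
from scipy.spatial.transform import Rotation as R
from bench import sense, capture, finish_job, masks_of, pinpoint
E
python3 - <<'E'
from h import *
s=sense(); print(s)
for n in ["scene","side","wrist"]:
    c=capture(n); cv2.imwrite(f"pics/{n}0.png",c["img"]); print(n,c["fovy"],c["cx"],c["cy"],c["origin"],np.round(c["attitude"],3).tolist())
E
```

```text
total 12
drwxr-xr-x  3 agent agent 4096 Dec  6 19:02 .
drwxr-xr-x 23 root  root  4096 Dec  6 19:02 ..
drwxr-xr-x  2 agent agent 4096 Dec  6 19:02 pics
{'time_s': 0.0, 'joints': array([ 1.22951378,  0.41800547, -0.01031254,  1.61420631,  0.00469063,
        1.11071869, -0.0530083 ]), 'dq': array([ 0.00085459,  0.00024118, -0.00032514, -0.00148476,  0.00094865,
        0.00054679,  0.0004164 ]), 'joint_torque': array([ 3.23809536e-04, -8.64438844e+01,  6.79400191e-01, -4.34891009e+01,
        1.90812489e-02,  7.57208036e-03,  7.71785324e-06]), 'eef_pos': array([ 184.45657921, -596.77002812,  230.62707221]), 'orientation': array([-2.52769411e+00,  1.86437571e+00,  1.73495130e-03]), 'contact_force': array([0.02213866, 0.06335797, 0.30509654]), 'torque': array([ 0.0053755 , -0.00984956,  0.02922223]), 'width': 85.4952386035808}
scene 54.68959005272285 325.5468087996619 196.3055760530524 [1053.68565803  -24.47631133 1000.82198872] [-1.975, -1.868, 0.521]
side 56.68769376249072 323.5079998801829 202.67046471513234 [ -26.52626974 -510.3438809   618.24489791] [-1.978, 0.904, -0.466]
wrist 65.70646984690485 322.73640200771877 199.44574646151372 [ 262.26358901 -572.88912676  374.12783246] [2.31, -1.704, -0.276]
```

View pics/scene0.png

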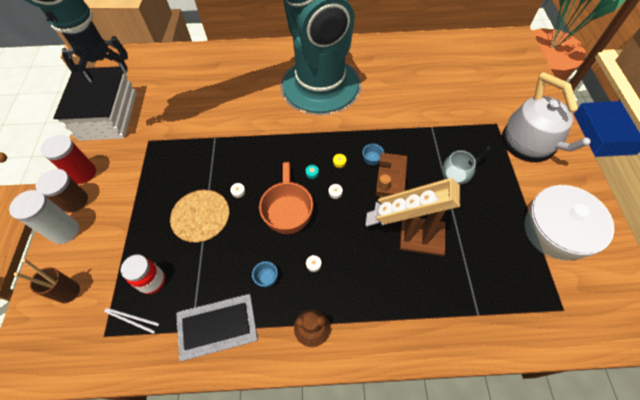

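View pics/side0.png

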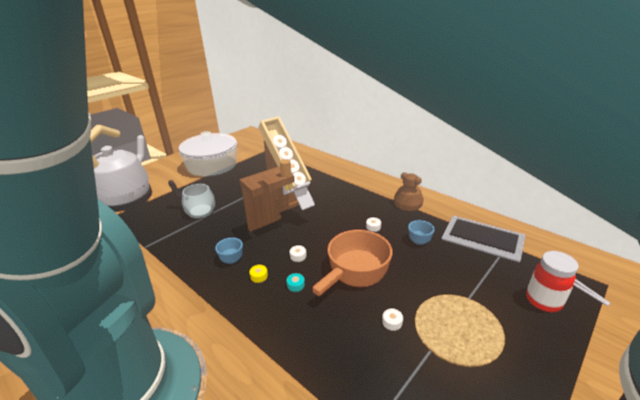

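View pics/wrist0.png

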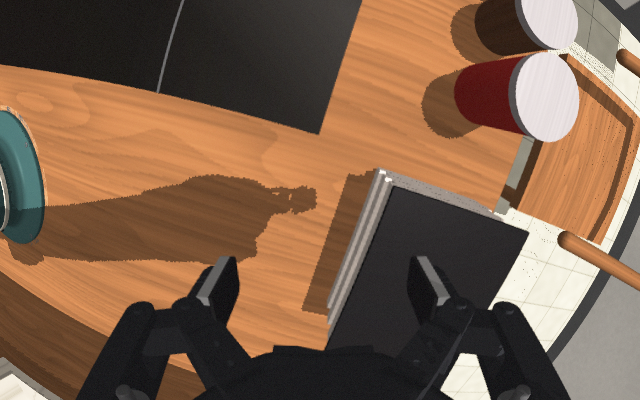

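```bash
python3 - <<'E'
from h import *
for n in ["scene","side"]:
    c=capture(n); print(n)
    for q in ["chute","bore","notch","pin","paddle","bowl","mat","cake5","cup1","pitcher"]:
        print(q,[(round(d["conf"],2),np.round(d["point"]).astype(int).tolist()) for d in pinpoint(c,q)][:12])
    for q in ["cake5","bowl","chute","pin"]:
        for m in masks_of(c,q):
            ys,xs=np.nonzero(m["pixels"]); print(" mask",q,round(m["conf"],2),len(xs),int(xs.mean()),int(ys.mean()),c["img"][m["pixels"]].mean(0).round())
E
```

```text
scene
chute [(0.63, [587, 144, -4])]
bore [(0.79, [541, 135, 158])]
notch [(0.6, [476, 158, 164])]
pin [(0.57, [547, 140, 116]), (0.16, [508, -378, 4])]
paddle []
bowl [(0.73, [523, -119, 2]), (0.44, [543, 139, 155])]
mat [(0.59, [511, -381, 6]), (0.53, [544, 139, 158])]
cake5 [(0.73, [682, -51, 2]), (0.7, [605, 207, 169]), (0.54, [613, 238, 192]), (0.53, [345, 42, 3]), (0.49, [462, 23, 0]), (0.42, [438, -267, -2]), (0.41, [389, -39, 6]), (0.38, [582, 98, 55])]
cup1 [(0.72, [711, -175, 0]), (0.59, [344, 145, 1])]
pitcher [(0.77, [416, 389, -1]), (0.19, [511, -374, 2])]
 mask cake5 0.7 180 428 197 [221. 237. 246.]
 mask cake5 0.68 131 311 171 [175. 192.  60.]
 mask cake5 0.63 150 334 191 [218. 229. 235.]
 mask cake5 0.58 187 312 263 [225. 237. 242.]
 mask cake5 0.56 135 385 208 [223. 238. 247.]
 mask cake5 0.56 133 398 205 [224. 239. 248.]
 mask cake5 0.47 161 237 190 [209. 220. 226.]
 mask cake5 0.46 142 412 201 [224. 239. 247.]
 mask chute 0.71 4401 414 207 [ 67. 106. 148.]
 mask chute 0.33 123 383 183 [ 49. 100. 158.]
 mask pin 0.7 162 383 183 [ 49.  98. 157.]
 mask pin 0.32 155 23
[... 540 characters left out ...]
 [593, 143, 1]), (0.49, [591, 151, 116]), (0.21, [541, 138, 156])]
cup1 [(0.77, [716, -173, -1]), (0.58, [343, 150, 2])]
pitcher [(0.78, [414, 393, 0])]
 mask cake5 0.78 249 295 281 [179. 188.  57.]
 mask cake5 0.67 121 279 141 [232. 243. 250.]
 mask cake5 0.61 332 392 319 [213. 225. 233.]
 mask cake5 0.56 113 285 152 [233. 246. 253.]
 mask cake5 0.52 72 299 177 [229. 244. 254.]
 mask cake5 0.48 175 373 223 [201. 212. 221.]
 mask cake5 0.47 235 258 273 [ 13. 213. 235.]
 mask cake5 0.44 215 297 253 [204. 215. 224.]
 mask cake5 0.41 82 293 165 [226. 241. 251.]
 mask bowl 0.59 203 297 252 [211. 222. 231.]
 mask chute 0.59 4048 273 180 [ 93. 120. 151.]
 mask pin 0.46 153 285 167 [ 86. 130. 173.]
```

Scene picture: the real pin is at about (385,181). White loose cakes lie at (237,190), (335,191) and (313,263). The turquoise one at (312,171) and the yellow one at (340,160) are look-alikes. The bowl is at (287,207), with the handle at (286,172). The brown pot at (312,327) is another look-alike. Next I'll fit the chute pose and check the choices in crops.

```bash
cat >> h.py <<'E'
from scipy.optimize import least_squares
def cam(c):
    a=np.array(c["attitude"]); M=a if a.shape==(3,3) else R.from_rotvec(a).as_matrix()
    f=200/np.tan(np.radians(c["fovy"])/2); return np.array(c["origin"]),M,f
def proj(c,P):
    o,M,f=cam(c); q=(np.atleast_2d(P)-o)@M
    if c.get("name")=="wrist":
        rr=np.hypot(q[:,0],q[:,1]); th=np.arctan2(rr,q[:,2]); k=f*th/np.maximum(rr,1e-9)
        return np.c_[c["cx"]+k*q[:,0],c["cy"]+k*q[:,1]]
    return np.c_[c["cx"]+f*q[:,0]/q[:,2],c["cy"]+f*q[:,1]/q[:,2]]
def ray(c,u,v,z,wrist=False):
    o,M,f=cam(c); x,y=u-c["cx"],v-c["cy"]
    if wrist:
        r=np.hypot(x,y); th=r/f; d=np.array([np.sin(th)*x/max(r,1e-9),np.sin(th)*y/max(r,1e-9),np.cos(th)])
    else: d=np.array([x/f,y/f,1])
    d=M@d; return o+d*(z-o[2])/d[2]
def chute2w(p,c0,yaw):
    p=np.atleast_2d(np.array(p,float)); cs,sn=np.cos(yaw),np.sin(yaw)
    return np.c_[c0[0]+cs*p[:,0]-sn*p[:,1],c0[1]+sn*p[:,0]+cs*p[:,1],p[:,2]]
def go(x,y,z,yaw=None,tilt=None):
    """target TCP in world mm, yaw = angle of tool x in the world (deg), tool down -> prints row"""
    s=sense(); p=np.array(s["eef_pos"]); A=R.from_rotvec(s["orientation"])
    t=A.inv().apply(np.array([x,y,z])-p)/10
    if yaw is None: tx=A.as_matrix()[:,0]; yaw=np.degrees(np.arctan2(tx[1],tx[0]))
    # choose closer of yaw
    a=np.radians(yaw); B=R.from_matrix(np.array([[np.cos(a),np.sin(a),0],[np.sin(a),-np.cos(a),0],[0,0,-1]]))
    r=(A.inv()*B).as_rotvec()
    print("row",np.round(np.r_[t,r],2).tolist(),"steps>=",max(int(np.ceil(np.linalg.norm(t)/5)),int(np.ceil(np.degrees(np.linalg.norm(r))/8.59))))
def st():
    s=sense(); M=R.from_rotvec(s["orientation"]).as_matrix()
    print("t",round(s["time_s"],2),"p",np.round(s["eef_pos"],1),"yaw",round(np.degrees(np.arctan2(M[1,0],M[0,0])),1),"zt",np.round(M[:,2],3),"w",round(s["width"],1),"F",np.round(s["contact_force"],1),"j",np.round(s["joints"],2))
E
python3 - <<'E'
from h import *
obs=[((-11.5,44),(541,135)),((-11.5,44),(541,140)),((-11.5,44),(545,140)),((-4,115),(475,161)),((-41,0),(581,99)),((0,0),(590,144))]
def f(p): return np.concatenate([chute2w([*a,0],p[:2],p[2])[0,:2]-np.array(b) for a,b in obs])
s=least_squares(f,[590,144,1.35]); print(s.x,np.degrees(s.x[2]),s.fun.round(1))
c0=s.x[:2];yaw=s.x[2]
pts=[[-28,29,160],[28,29,160],[28,152,160],[-28,152,160],[-28,29,160]]
fl=[[0,-23,103],[0,23,103],[148.6,23,103+133.8],[148.6,-23,236.8],[0,-23,103]]
pa=[[-41,-20,56],[-41,20,56],[0,20,100],[0,-20,100]]
sl=[[-28,106,160],[2,106,160],[2,124,160],[-28,124,160]]
for n,(x0,y0) in {"scene":(330,130),"side":(220,110)}.items():
    c=capture(n); im=cv2.resize(c["img"],None,fx=5,fy=5,interpolation=cv2.INTER_CUBIC)
    for P,col in((pts,(0,255,0)),(fl,(255,0,0)),(pa,(0,0,255)),(sl,(255,255,0))):
        q=(proj(c,chute2w(P,c0,yaw))+.5)*5
        cv2.polylines(im,[q.astype(np.int32)],False,col,1)
    cv2.imwrite(f"pics/{n}1.png",im[y0*5:y0*5+600,x0*5:x0*5+700])
E
```

```text
[588.4728473  141.35709162   1.37195428] 78.6071896429212 [ 2.1  3.8  2.1 -1.2 -1.9 -1.2 -0.1 -0.8 -0.6  2.2 -1.5 -2.6]
```

View pics/scene1.png

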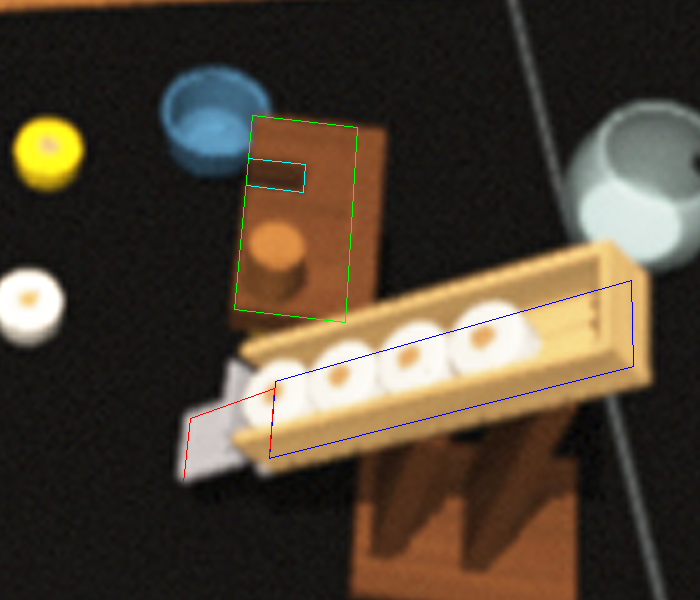

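View pics/side1.png

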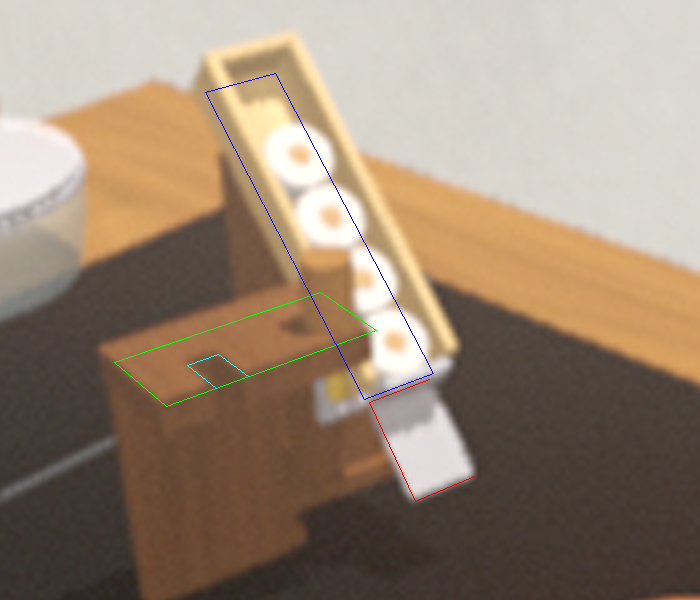

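```bash
python3 - <<'E'
from h import *
st(); go(450,-200,330,-40); go(543.5,100,330,-11.4)
E
```

```text
t 1.75 p [ 184.6 -597.1  231.2] yaw -72.8 zt [-0.  0. -1.] w 85.4 F [ 0.2 -0.2 -0. ] j [ 1.23  0.42 -0.01  1.61  0.    1.11 -0.05]
row [-30.1, -37.09, -9.87, 0.0, 0.0, -0.57] steps>= 10
row [-56.0, -54.88, -9.87, -0.0, 0.0, -1.07] steps>= 16
```

```bash
python3 -m inch '[[-4,-4,-4,0,0,-0.1,-1],[-9,-9,-8,0,0,-0.2,-1],[-12,-14,-9.9,0,0,-0.3,-1],[-15,-19,-9.9,0,0,-0.4,-1],[-18,-23,-9.9,0,0,-0.5,-1]]' 30; python3 - <<'E'
from h import *
st(); go(450,-200,330,-40); go(543.5,100,330,-11.4)
E
```

```text
time_s: 2.25
eef_pos: [312.5, -407.2, 323.7]
orientation: [2.912, -1.176, 0.002]
contact_force: [0.7, -0.4, 0.2]
width: 85.4
t 2.25 p [ 312.5 -407.2  323.7] yaw -44.0 zt [ 0.001 -0.002 -1.   ] w 85.4 F [ 0.7 -0.4  0.2] j [ 1.04  0.14 -0.2   1.76  0.03  1.24  0.06]
row [-4.49, -24.46, -0.65, 0.0, -0.0, -0.07] steps>= 5
row [-18.59, -52.55, -0.69, 0.0, -0.0, -0.57] steps>= 12
```

```bash
python3 -m inch '[[-1.5,-4.5,-0.3,0,0,-0.05,-1],[-3,-9,-0.6,0,0,-0.1,-1],[-4.5,-14,-0.6,0,0,-0.15,-1],[-6,-18.5,-0.6,0,0,-0.2,-1],[-7.5,-23,-0.6,0,0,-0.25,-1]]'; python3 - <<'E'
from h import *
st(); go(543.5,100,330,-11.4)
E
```

```text
time_s: 2.75
eef_pos: [418.6, -189.3, 328.7]
orientation: [3.036, -0.806, 0.001]
contact_force: [1.3, -0.6, -0.2]
width: 85.2
t 2.75 p [ 418.6 -189.3  328.7] yaw -29.7 zt [ 0.001 -0.001 -1.   ] w 85.2 F [ 1.3 -0.6 -0.2] j [ 0.78  0.04 -0.43  1.86  0.02  1.24 -0.18]
row [-3.49, -31.32, -0.14, 0.0, -0.0, -0.32] steps>= 7
```

```bash
python3 -m inch '[[-0.6,-4.6,0,0,0,-0.06,-1],[-1.2,-9.2,0,0,0,-0.12,-1],[-1.8,-14,0,0,0,-0.18,-1],[-2.4,-18.5,0,0,0,-0.25,-1],[-3,-23,0,0,0,-0.32,-1]]'; python3 - <<'E'
from h import *
st(); go(543.5,80,330,-11.4)
c=capture("wrist"); cv2.imwrite("pics/w2.png",c["img"])
for q in ["bore","notch","pin","paddle","chute"]:
    print(q,[(round(d["conf"],2),np.round(d["point"]).astype(int).tolist()) for d in pinpoint(c,q)][:3])
E
```

```text
time_s: 3.25
eef_pos: [506.9, 24.9, 328.7]
orientation: [3.126, -0.311, 0.001]
contact_force: [-0.1, -1.8, -0.2]
width: 85.7
t 3.25 p [506.9  24.9 328.7] yaw -11.4 zt [ 0.001 -0.    -1.   ] w 85.7 F [-0.1 -1.8 -0.2] j [ 0.48  0.17 -0.67  1.76  0.11  1.25 -0.41]
row [2.5, -6.13, -0.12, 0.0, -0.0, 0.0] steps>= 2
bore [(0.72, [542, 137, 162]), (0.34, [344, 146, -2])]
notch [(0.63, [475, 158, 160]), (0.55, [593, 156, 108]), (0.52, [714, -175, 1])]
pin [(0.62, [545, 138, 113])]
paddle [(0.65, [582, 103, 56])]
chute [(0.92, [587, 141, -4])]
```

View pics/w2.png

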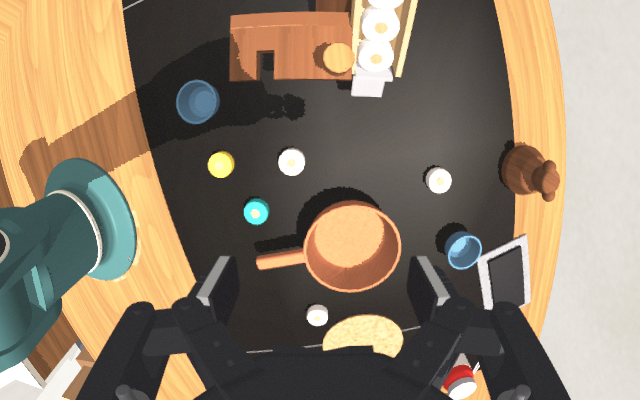

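The wrist view shows the notch slot at (266,65), the pin knob at (339,57) and the three white loose cakes at (291,161), (439,180) and (317,315).

```bash
python3 - <<'E'
from h import *
obs=[((-11.5,44),(541,135)),((-11.5,44),(541,140)),((-11.5,44),(544,140)),((-11.5,44),(543,137.5)),((-4,115),(475,161)),((-4,115),(475,158)),((-41,0),(581,99)),((-41,0),(582,103)),((0,0),(590,144)),((0,0),(587,141))]
def f(p): return np.concatenate([chute2w([*a,0],p[:2],p[2])[0,:2]-np.array(b) for a,b in obs])
s=least_squares(f,[590,144,1.35]); print(s.x,np.degrees(s.x[2]),s.fun.round(1))
c0=s.x[:2];yaw=s.x[2]
print(chute2w([[-11.5,44,160],[-4,115,160]],c0,yaw))
pts=[[-28,29,160],[28,29,160],[28,152,160],[-28,152,160],[-28,29,160]]
fl=[[0,-23,103],[0,23,103]]
pa=[[-41,-20,56],[-41,20,56],[0,20,100],[0,-20,100]]
sl=[[-28,106,160],[2,106,160],[2,124,160],[-28,124,160]]
kn=[[-11.5+14*np.cos(t),44+14*np.sin(t),200] for t in np.linspace(0,6.3,30)]
c=capture("wrist"); c["name"]="wrist"; im=cv2.resize(c["img"],None,fx=4,fy=4,interpolation=cv2.INTER_CUBIC)
for P,col in((pts,(0,255,0)),(fl,(255,0,0)),(pa,(0,0,255)),(sl,(255,255,0)),(kn,(255,0,255))):
    q=(proj(c,chute2w(P,c0,yaw))+.5)*4
    cv2.polylines(im,[q.astype(np.int32)],False,col,1)
cv2.imwrite("pics/w3.png",im[0:480,880:1680])
E
```

```text
[588.31007947 141.7411085    1.38559365] 79.38866849153554 [ 1.9  3.5  1.9 -1.5 -1.1 -1.5 -0.1  1.  -0.5 -2.  -0.5  1.  -0.2  2.4
 -1.2 -1.6 -1.7 -2.3  1.3  0.7]
[[542.94484963 138.54018332 160.        ]
 [474.5401173  158.98627329 160.        ]]
```

View pics/w3.png

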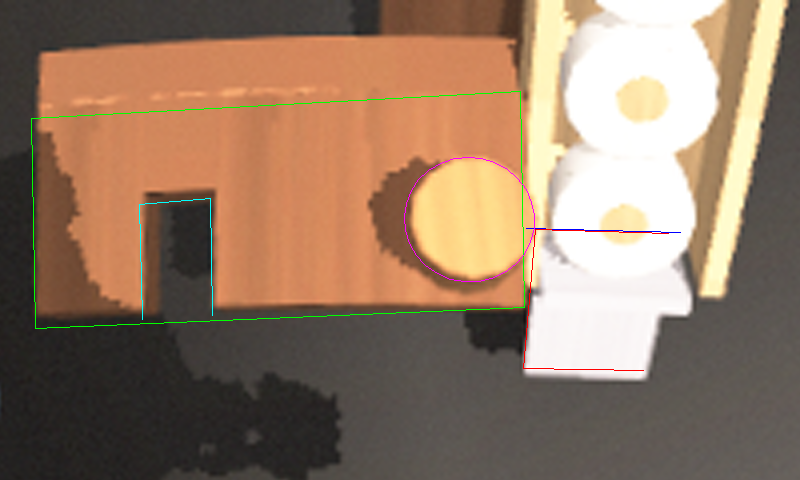

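```bash
python3 - <<'E'
from h import *
st(); go(543,138.5,300,-12)
E
```

```text
t 3.6 p [506.3  21.9 328.4] yaw -11.6 zt [-0. -0. -1.] w 85.3 F [ 0.   0.7 -0. ] j [ 0.49  0.17 -0.66  1.76  0.11  1.25 -0.41]
row [1.24, -12.16, 2.83, 0.0, 0.0, 0.01] steps>= 3
```

```bash
python3 -m inch '[[0.4,-4,0.9,0,0,0.01,-0.3],[0.8,-8,1.8,0,0,0.01,-0.3],[1.25,-12.15,2.8,0,0,0.01,-0.3],[1.25,-12.15,2.8,0,0,0.01,-0.3],[1.25,-12.15,2.8,0,0,0.01,-0.3]]'; python3 - <<'E'
from h import *
st(); go(543,138.5,165,-12)
c=capture("wrist"); cv2.imwrite("pics/w4.png",c["img"])
E
```

```text
time_s: 4.1
eef_pos: [542.9, 139.4, 300.1]
orientation: [3.124, -0.331, -0.001]
contact_force: [-1.1, -1.1, 0.4]
width: 55.3
t 4.1 p [542.9 139.4 300.1] yaw -12.1 zt [-0.001 -0.    -1.   ] w 55.3 F [-1.1 -1.1  0.4] j [ 0.27  0.31 -0.72  1.67  0.22  1.24 -0.7 ]
row [0.03, 0.08, 13.51, 0.0, 0.0, -0.0] steps>= 3
```

View pics/w4.png

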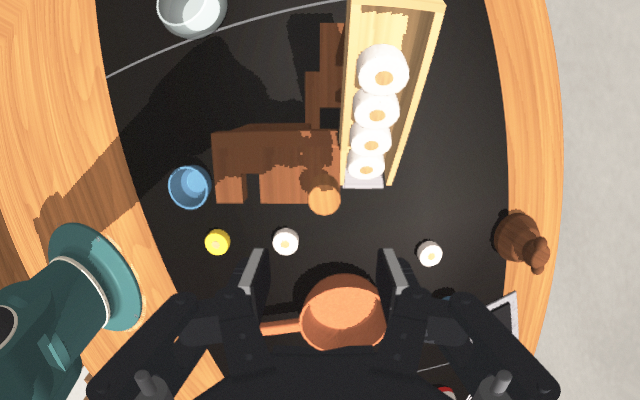

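The knob at (324,200) is centred between the fingers, so I'll descend and grip.

```bash
python3 -m inch '[[0,0,4.5,0,0,0,-0.3],[0,0,9,0,0,0,-0.3],[0,0,12,0,0,0,-0.3],[0,0,13.4,0,0,0,-0.3],[0,0,13.4,0,0,0,-0.3]]' && python3 -m inch '[[0,0,0,0,0,0,0.6],[0,0,0,0,0,0,0.6],[0,0,0,0,0,0,0.6],[0,0,0,0,0,0,0.6],[0,0,0,0,0,0,0.6]]' 40; python3 - <<'E'
from h import *
st()
E
```

```text
time_s: 4.65
eef_pos: [542.7, 138.2, 165.7]
orientation: [3.123, -0.333, -0.003]
contact_force: [-0.2, 0.2, 0.5]
width: 55.7
time_s: 5.15
eef_pos: [543.9, 139.7, 168.3]
orientation: [-3.124, 0.331, -0.004]
contact_force: [-2.6, -1.7, 8.4]
width: 26.9
t 5.15 p [543.9 139.7 168.3] yaw -12.1 zt [ 0.003 -0.    -1.   ] w 26.9 F [-2.6 -1.7  8.4] j [ 0.22  0.45 -0.67  1.82  0.33  0.98 -0.8 ]
```

```bash
python3 -m inch '[[0,0,-1,0,0,0,0.6],[0,0,-2.5,0,0,0,0.6],[0,0,-4,0,0,0,0.6],[0,0,-5.5,0,0,0,0.6],[0,0,-6.3,0,0,0,0.6]]' 40; python3 - <<'E'
from h import *
st()
c=capture("wrist"); cv2.imwrite("pics/w5.png",c["img"])
c=capture("side"); cv2.imwrite("pics/s5.png",cv2.resize(c["img"][90:250,200:400],None,fx=4,fy=4))
for q in ["pin"]:
    print(q,[(round(d["conf"],2),np.round(d["point"]).astype(int).tolist()) for d in pinpoint(c,q)][:3])
E
```

```text
time_s: 5.65
eef_pos: [543.5, 139.8, 231.6]
orientation: [-3.124, 0.331, -0.003]
contact_force: [0.5, 0.1, -0.9]
width: 26.5
t 5.65 p [543.5 139.8 231.6] yaw -12.1 zt [ 0.002  0.    -1.   ] w 26.5 F [ 0.5  0.1 -0.9] j [ 0.25  0.38 -0.7   1.76  0.27  1.1  -0.75]
pin [(0.77, [543, 140, 180])]
```

View pics/s5.png

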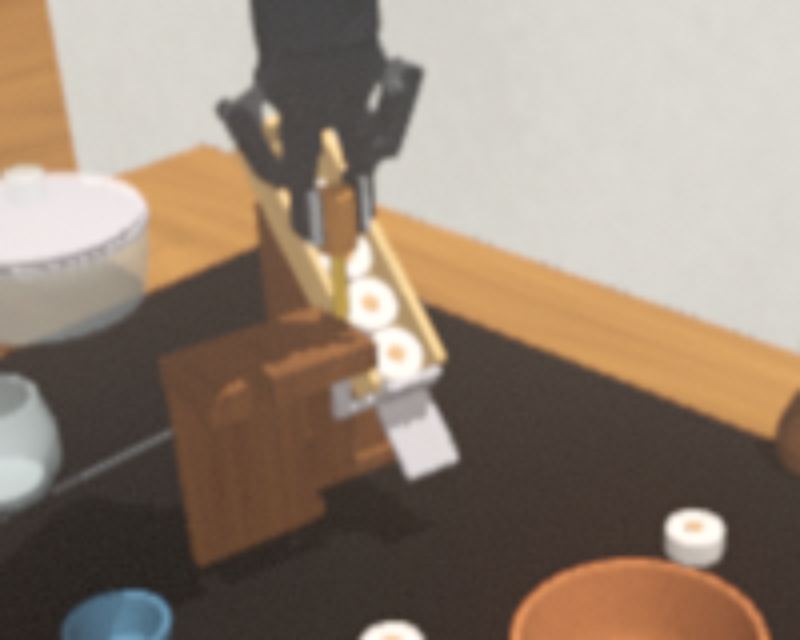

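View pics/w5.png

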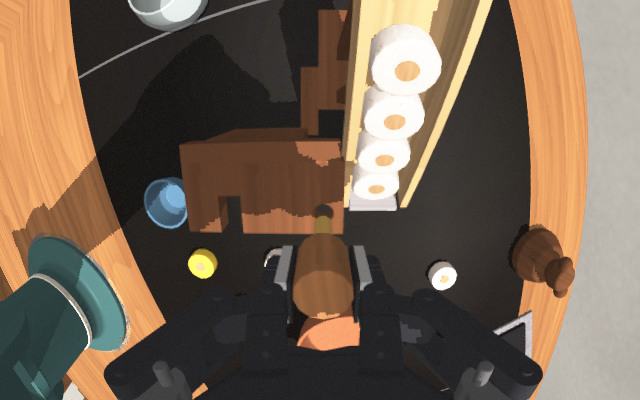

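```bash
python3 -m inch '[[-2.5,0,0,0,0,0,0.6],[-5,-0.1,0,0,0,0,0.6],[-7.1,-0.15,0,0,0,0,0.6],[-7.1,-0.15,0,0,0,0,0.6],[-7.1,-0.15,0,0,0,0,0.6]]' 40; python3 - <<'E'
from h import *
st()
c=capture("wrist"); cv2.imwrite("pics/w6.png",cv2.resize(c["img"][120:270,230:430],None,fx=4,fy=4))
print([(round(d["conf"],2),np.round(d["point"]).astype(int).tolist()) for d in pinpoint(c,"notch")][:3])
E
```

```text
time_s: 6.3
eef_pos: [473.9, 155.7, 229.1]
orientation: [3.124, -0.331, -0.0]
contact_force: [-0.0, -0.3, -1.2]
width: 26.8
t 6.3 p [473.9 155.7 229.1] yaw -12.1 zt [-0. -0. -1.] w 26.8 F [-0.  -0.3 -1.2] j [ 0.26  0.26 -0.74  1.9   0.2   1.05 -0.78]
[(0.61, [476, 161, 158])]
```

View pics/w6.png

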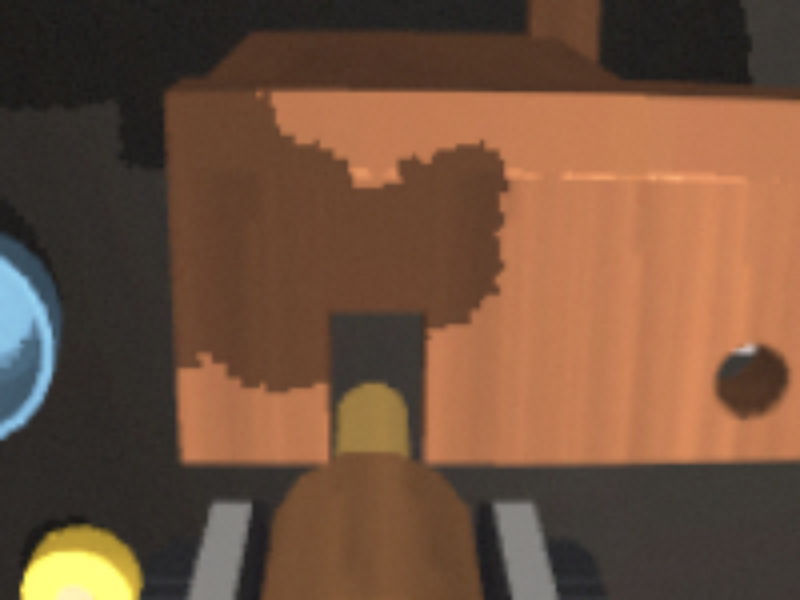

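```bash
python3 -m inch '[[0.1,0,2,0,0,0,0.6],[0.1,0,3.5,0,0,0,0.6],[0.1,0,5,0,0,0,0.6],[0.1,0,6,0,0,0,0.6],[0.1,0,6,0,0,0,0.6]]' 40; python3 - <<'E'
from h import *
st()
c=capture("wrist"); cv2.imwrite("pics/w7.png",cv2.resize(c["img"][150:300,230:430],None,fx=4,fy=4))
E
```

```text
time_s: 6.9
eef_pos: [474.7, 155.9, 168.2]
orientation: [-3.124, 0.331, 0.002]
contact_force: [-0.4, 1.0, -1.3]
width: 26.9
t 6.9 p [474.7 155.9 168.2] yaw -12.1 zt [-0.001  0.    -1.   ] w 26.9 F [-0.4  1.  -1.3] j [ 0.22  0.35 -0.71  1.96  0.28  0.93 -0.84]
```

View pics/w7.png

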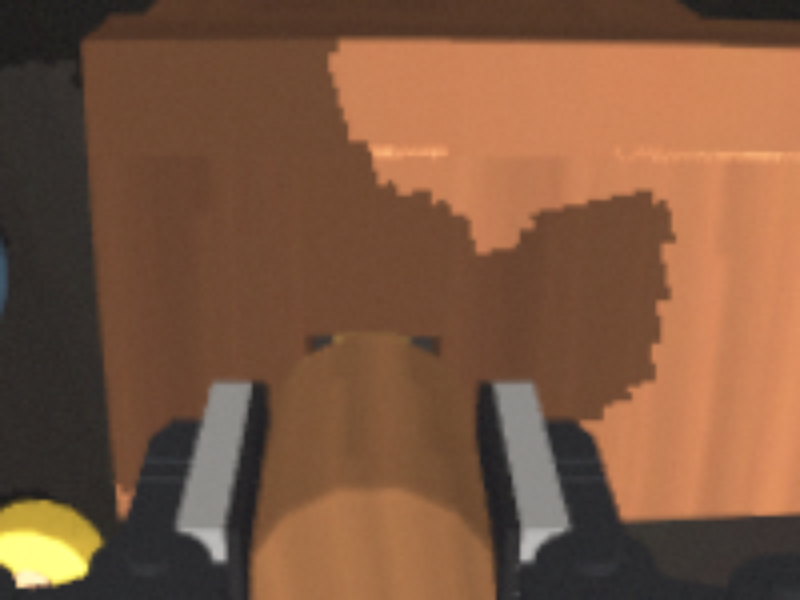

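```bash
python3 -m inch '[[0,-0.2,0,0,0,0,0.6],[0,-0.4,0,0,0,0,0.6],[0,-0.6,0,0,0,0,0.6],[0,-0.7,0,0,0,0,0.6],[0,-0.7,0,0,0,0,0.6]]' 40; python3 - <<'E'
from h import *
st()
E
```

```text
time_s: 7.45
eef_pos: [476.4, 162.4, 169.5]
orientation: [3.124, -0.331, -0.0]
contact_force: [0.2, -3.2, 0.7]
width: 27.4
t 7.45 p [476.4 162.4 169.5] yaw -12.1 zt [-0. -0. -1.] w 27.4 F [ 0.2 -3.2  0.7] j [ 0.21  0.35 -0.71  1.95  0.29  0.94 -0.85]
```

```bash
python3 -m inch '[[0,0,0.15,0,0,0,0.6],[0,0,0.15,0,0,0,0.6],[0,0,0.1,0,0,0,-0.25],[0,0,0.05,0,0,0,-0.3],[0,0,0,0,0,0,-0.3]]' && python3 -m inch '[[0,0,0,0,0,0,-0.3],[0,0,-3,0,0,0,-0.3],[0,0,-7,0,0,0,-0.3],[0,0,-11,0,0,0,-0.3],[0,0,-14,0,0,0,-0.3]]'; python3 - <<'E'
from h import *
st()
c=capture("wrist"); cv2.imwrite("pics/w8.png",c["img"])
print([(round(d["conf"],2),np.round(d["point"],1).tolist()) for d in pinpoint(c,"pin")][:3])
c=capture("side"); cv2.imwrite("pics/s8.png",cv2.resize(c["img"][90:250,200:400],None,fx=4,fy=4))
print([(round(d["conf"],2),np.round(d["point"],1).tolist()) for d in pinpoint(c,"pin")][:3])
E
```

```text
time_s: 7.95
eef_pos: [476.4, 162.8, 169.5]
orientation: [-3.124, 0.331, -0.0]
contact_force: [-0.3, 0.3, 0.7]
width: 55.7
time_s: 8.45
eef_pos: [476.4, 162.9, 311.8]
orientation: [-3.124, 0.33, -0.002]
contact_force: [0.5, 0.5, -0.2]
width: 55.6
t 8.45 p [476.4 162.9 311.8] yaw -12.1 zt [ 0.002  0.    -1.   ] w 55.6 F [ 0.5  0.5 -0.2] j [ 0.29  0.19 -0.76  1.79  0.14  1.22 -0.73]
[(0.94, [473.7, 161.3, 115.4]), (0.49, [473.2, 158.1, 154.7])]
[(0.76, [474.0, 162.2, 114.7]), (0.47, [417.1, 394.6, -2.1])]
```

View pics/s8.png

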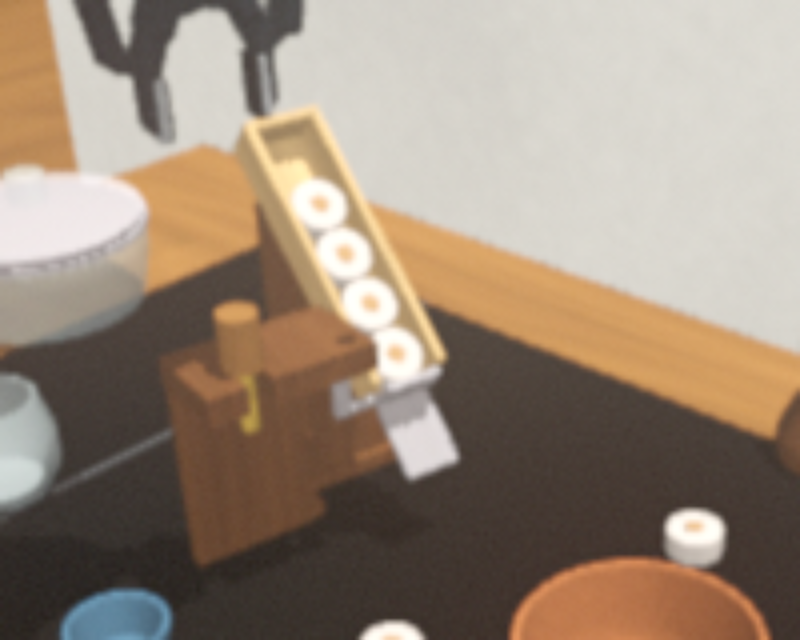

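View pics/w8.png

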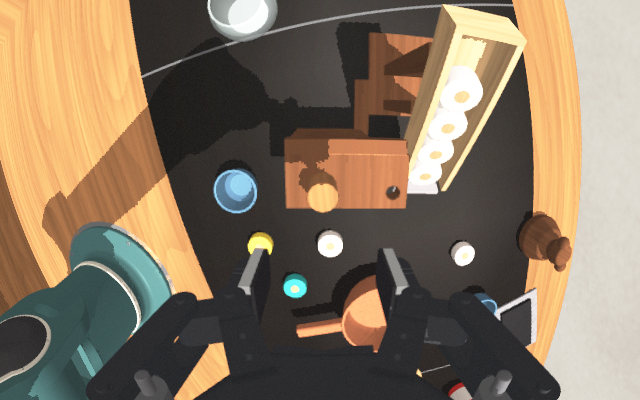

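The pin is parked upright: both views put it at about (474,162,115). Next is the bowl handle.

```bash
python3 - <<'E'
from h import *
go(420,-60,250,-85)
E
```

```text
row [-0.85, 22.94, 5.95, -0.0, -0.0, 1.27] steps>= 9
```

```bash
python3 -m inch '[[-0.2,3,0,0,0,0.15,-0.3],[-0.3,6,0,0,0,0.3,-0.3],[-0.4,9,1,0,0,0.45,-0.3],[-0.5,12,2,0,0,0.6,-0.3],[-0.5,15,3,0,0,0.72,-0.3]]' && python3 -m inch '[[0,0,0,0,0,0.14,-0.3],[0,0,0,0,0,0.28,-0.3],[0,0,0,0,0,0.42,-0.3],[0,0,0,0,0,0.55,-0.3],[0,0,0,0,0,0.55,-0.3]]'; python3 - <<'E'
from h import *
st()
for n in ["wrist","scene","side"]:
    c=capture(n); cv2.imwrite(f"pics/{n}9.png",c["img"])
    for q in ["bowl","cake5"]:
        print(n,q,[(round(d["conf"],2),np.round(d["point"]).astype(int).tolist()) for d in pinpoint(c,q)][:9])
E
```

```text
time_s: 9.15
eef_pos: [439.0, 15.8, 277.9]
orientation: [2.802, -1.418, -0.002]
contact_force: [0.8, -0.1, -0.5]
width: 55.0
time_s: 9.65
eef_pos: [439.5, 16.9, 278.3]
orientation: [2.316, -2.122, -0.002]
contact_force: [0.2, -0.4, 0.3]
width: 55.8
t 9.65 p [439.5  16.9 278.3] yaw -85.0 zt [-0.002  0.    -1.   ] w 55.8 F [ 0.2 -0.4  0.3] j [ 0.45  0.06 -0.57  1.97  0.03  1.12 -1.62]
wrist bowl []
wrist cake5 [(0.98, [600, 180, 140]), (0.94, [438, -266, 0]), (0.92, [609, 238, 193]), (0.75, [350, 46, 2]), (0.73, [457, 25, -4]), (0.67, [591, 156, 112])]
scene bowl [(0.91, [522, -118, 0]), (0.61, [477, 160, 117])]
scene cake5 [(0.66, [612, 243, 193]), (0.64, [342, 147, -1]), (0.63, [436, -264, 1]), (0.61, [605, 210, 171]), (0.6, [388, -40, 2]), (0.57, [599, 183, 141]), (0.54, [464, 24, 3]), (0.53, [344, 40, 2]), (0.49, [684, -51, 4])]
side bowl [(0.84, [526, -117, 1])]
side cake5 [(0.82, [345, 43, -1]), (0.71, [454, 22, 4]), (0.69, [600, 180, 141]), (0.67, [385, -44, 0]), (0.66, [684, -51, 1]), (0.64, [610, 241, 198]), (0.61, [438, -268, -3]), (0.47, [590, 151, 120])]
```

View pics/wrist9.png

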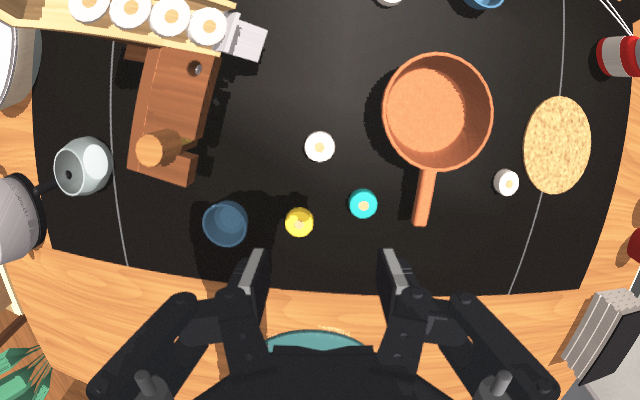

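```bash
python3 - <<'E'
from h import *
c=capture("wrist")
for u,v in [(429,171),(420,224)]: print(ray(c,u,v,51,True).round())
for u,v in [(319,146)]: print(ray(c,u,v,20,True).round())
c=capture("scene")
m=masks_of(c,"bowl")[0]; im=cv2.resize(c["img"][140:250,220:350],None,fx=5,fy=5); cv2.imwrite("pics/sc10.png",im)
E
```

```text
[ 448. -119.   51.]
[ 375. -121.   51.]
[461.  23.  20.]
```

View pics/sc10.png

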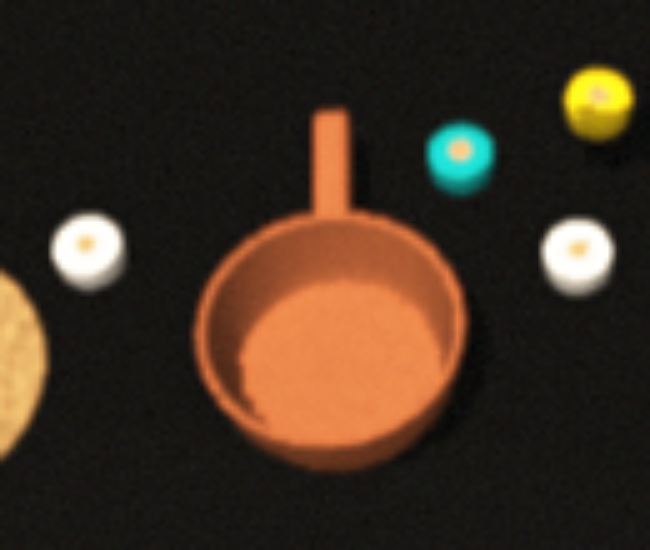

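```bash
python3 - <<'E'
from h import *
go(414,-120,120,-88)
E
```

```text
row [13.41, 3.83, 15.94, 0.0, 0.0, 0.06] steps>= 5
```

```bash
python3 -m inch '[[3.5,1,2,0,0,0.06,-0.3],[7.5,2,5,0,0,0.06,-0.3],[10.5,3,8,0,0,0.06,-0.3],[13.4,3.8,12,0,0,0.06,-0.3],[13.4,3.8,16,0,0,0.06,-0.3]]'; python3 - <<'E'
from h import *
st()
c=capture("wrist"); cv2.imwrite("pics/w11.png",c["img"]); go(414,-120,23,-88)
c["name"]="wrist"; print(proj(c,[[414,-120,51],[370,-121,51],[448,-119,51]]))
E
```

```text
time_s: 10.75
eef_pos: [413.5, -123.4, 118.3]
orientation: [2.249, -2.193, 0.002]
contact_force: [2.3, -0.6, -0.1]
width: 55.3
t 10.75 p [ 413.5 -123.4  118.3] yaw -88.5 zt [ 0.001 -0.001 -1.   ] w 55.3 F [ 2.3 -0.6 -0.1] j [ 0.59  0.26 -0.41  2.17  0.16  0.74 -1.47]
row [-0.05, -0.36, 9.0, 0.01, 0.0, -0.01] steps>= 2
[[317.92133255 213.50509434]
 [318.12700993 265.75142247]
 [317.49047327 167.74977981]]
```

View pics/w11.png

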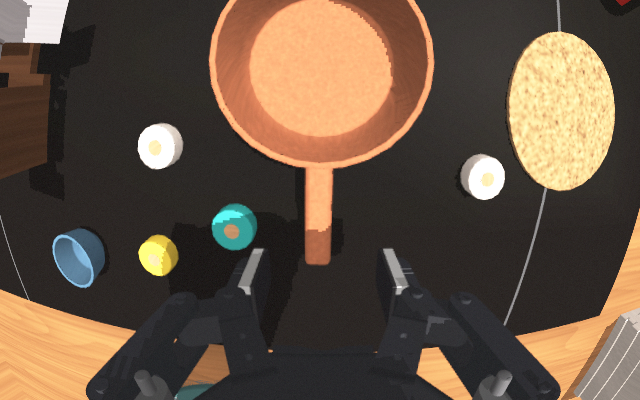

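The handle is centred at column 318 and spans rows 167–265, so I'll descend and grip it.

```bash
python3 -m inch '[[0,0,4,0,0,0,-0.3],[0,0,7,0,0,0,-0.3],[0,0,9.1,0,0,0,-0.3],[0,0,9.3,0,0,0,-0.3],[0,0,9.3,0,0,0,-0.3]]' && python3 -m inch '[[0,0,0,0,0,0,0.8],[0,0,0,0,0,0,0.8],[0,0,0,0,0,0,0.8],[0,0,0,0,0,0,0.8],[0,0,0,0,0,0,0.8]]' 80; python3 - <<'E'
from h import *
st()
E
```

```text
time_s: 11.3
eef_pos: [414.6, -119.6, 27.2]
orientation: [2.255, -2.187, -0.0]
contact_force: [-0.3, -0.1, -0.6]
width: 55.4
time_s: 11.8
eef_pos: [414.7, -120.2, 27.3]
orientation: [-2.254, 2.188, -0.002]
contact_force: [-1.6, -0.2, 12.5]
width: 18.6
t 11.8 p [ 414.7 -120.2   27.3] yaw -88.3 zt [ 0.001 -0.001 -1.   ] w 18.6 F [-1.6 -0.2 12.5] j [ 0.51  0.44 -0.35  2.21  0.29  0.53 -1.6 ]
```

```bash
python3 -m inch '[[0,0,-1,0,0,0,0.8],[0,0,-2.5,0,0,0,0.8],[0,0,-4,0,0,0,0.8],[0,0,-5,0,0,0,0.8],[0,0,-5,0,0,0,0.8]]' 80; python3 - <<'E'
from h import *
st()
c=capture("wrist"); cv2.imwrite("pics/w12.png",c["img"])
c=capture("side"); cv2.imwrite("pics/s12.png",c["img"])
print([(round(d["conf"],2),np.round(d["point"]).astype(int).tolist()) for d in pinpoint(c,"bowl")][:9])
E
```

```text
time_s: 12.3
eef_pos: [414.8, -120.2, 77.8]
orientation: [-2.254, 2.188, -0.003]
contact_force: [-0.1, 0.2, -1.8]
width: 18.5
t 12.3 p [ 414.8 -120.2   77.8] yaw -88.3 zt [ 0.002 -0.001 -1.   ] w 18.5 F [-0.1  0.2 -1.8] j [ 0.56  0.34 -0.4   2.19  0.22  0.65 -1.53]
[(0.65, [524, -112, 50]), (0.21, [590, 150, 120])]
```

View pics/s12.png

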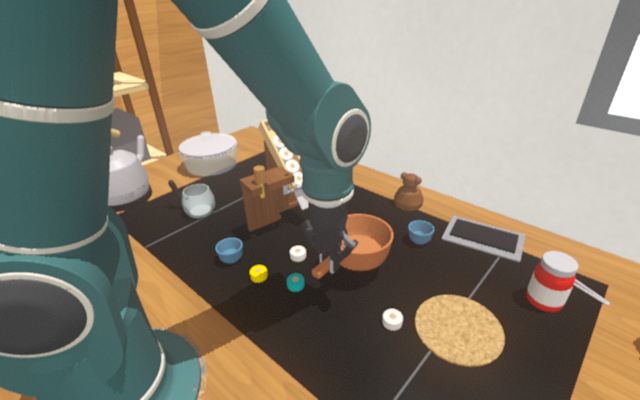

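View pics/w12.png

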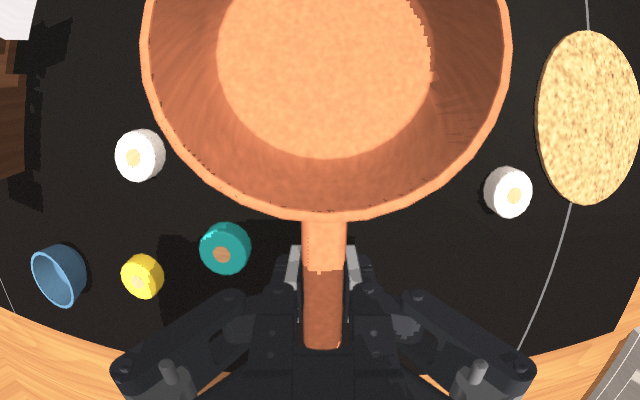

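```bash
python3 - <<'E'
from h import *
go(536.4,-102.3,77.8,-12)
E
```

```text
row [-1.4, -12.3, -0.18, 0.0, 0.0, -1.33] steps>= 9
```

```bash
python3 -m inch '[[-0.2,-1.3,0,0,0,-0.1,0.8],[-0.3,-2.6,0,0,0,-0.23,0.8],[-0.5,-4,0,0,0,-0.37,0.8],[-0.7,-5.4,0,0,0,-0.51,0.8],[-0.8,-6.8,0,0,0,-0.65,0.8]]' 80; python3 - <<'E'
from h import *
st();go(536.4,-102.3,77.8,-12)
E
```

```text
time_s: 12.95
eef_pos: [482.1, -109.5, 75.6]
orientation: [-2.839, 1.345, 0.002]
contact_force: [0.3, -1.1, -1.8]
width: 18.2
t 12.95 p [ 482.1 -109.5   75.6] yaw -50.7 zt [-0.001  0.001 -1.   ] w 18.2 F [ 0.3 -1.1 -1.8] j [ 0.6   0.46 -0.53  2.04  0.35  0.73 -1.03]
row [2.89, -4.66, -0.23, 0.0, 0.0, -0.68] steps>= 5
```

```bash
python3 -m inch '[[0.6,-1,-0.1,0,0,-0.14,0.8],[1.2,-2,-0.1,0,0,-0.28,0.8],[1.8,-3,-0.2,0,0,-0.42,0.8],[2.4,-4,-0.2,0,0,-0.56,0.8],[2.9,-4.7,-0.2,0,0,-0.68,0.8]]' 80; python3 - <<'E'
from h import *
st();go(536.4,-102.3,77.8,-12)
for n in ["wrist","scene"]:
    c=capture(n); cv2.imwrite(f"pics/{n}13.png",c["img"])
    print([(round(d["conf"],2),np.round(d["point"]).astype(int).tolist()) for d in pinpoint(c,"bowl")][:9])
    print([(round(d["conf"],2),np.round(d["point"]).astype(int).tolist()) for d in pinpoint(c,"paddle")][:9])
E
```

```text
time_s: 13.45
eef_pos: [537.0, -102.6, 77.5]
orientation: [-3.124, 0.322, 0.002]
contact_force: [-0.5, 0.6, -2.4]
width: 18.6
t 13.45 p [ 537.  -102.6   77.5] yaw -11.8 zt [-0.001  0.001 -1.   ] w 18.6 F [-0.5  0.6 -2.4] j [ 0.66  0.57 -0.67  1.91  0.48  0.82 -0.47]
row [-0.06, -0.01, -0.03, -0.0, 0.0, 0.0] steps>= 1
[(0.67, [565, 1, 53])]
[]
[(0.7, [558, 6, 50])]
[(0.76, [583, 101, 53])]
```

View pics/wrist13.png

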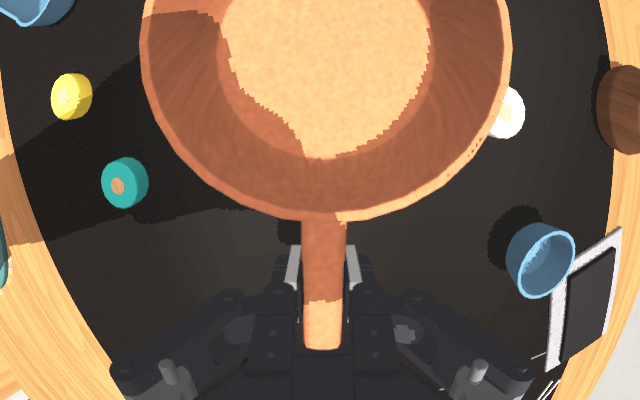

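View pics/scene13.png

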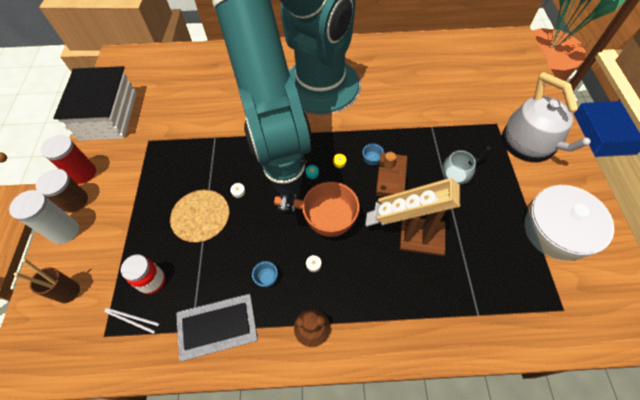

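```bash
python3 -m inch '[[0,0,1.5,0,0,0,0.8],[0,0,3,0,0,0,0.8],[0,0,4.5,0,0,0,0.8],[0,0,4.6,0,0,0,0.8],[0,-2,4.6,0,0,0,0.8]]' 80; python3 - <<'E'
from h import *
st()
E
```

```text
time_s: 14.25
eef_pos: [540.1, -85.3, 31.2]
orientation: [3.123, -0.336, -0.003]
contact_force: [0.4, -0.2, -2.9]
width: 18.8
t 14.25 p [540.1 -85.3  31.2] yaw -12.3 zt [-0.002 -0.001 -1.   ] w 18.8 F [ 0.4 -0.2 -2.9] j [ 0.59  0.64 -0.62  1.93  0.54  0.75 -0.56]
```

```bash
python3 -m inch '[[0,-1.2,0,0,0,0,0.8],[0,-2.4,0,0,0,0,0.8],[0,-3.6,0,0,0,0,0.8],[0,-4.8,0,0,0,0,0.8],[0,-5.5,0,0,0,0,0.8]]' 80; python3 - <<'E'
from h import *
st()
c=capture("side"); cv2.imwrite("pics/s14.png",cv2.resize(c["img"][90:290,200:450],None,fx=3.2,fy=3.2))
E
```

```text
time_s: 14.75
eef_pos: [552.7, -28.3, 32.5]
orientation: [-3.124, 0.33, -0.0]
contact_force: [-0.9, -1.6, -2.4]
width: 18.7
t 14.75 p [552.7 -28.3  32.5] yaw -12.0 zt [ 0.  0. -1.] w 18.7 F [-0.9 -1.6 -2.4] j [ 0.48  0.65 -0.62  1.91  0.54  0.75 -0.66]
```

View pics/s14.png

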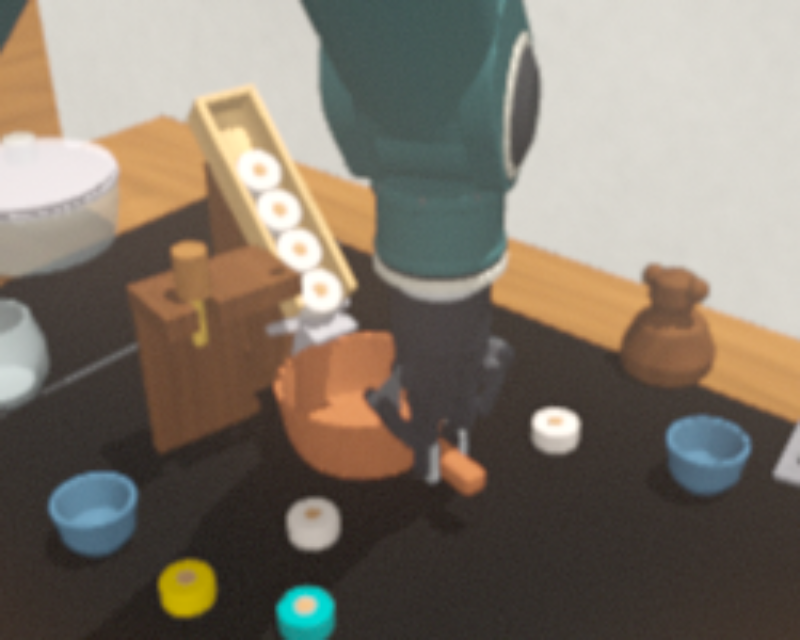

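```bash
python3 -m inch '[[0,-0.8,0,0,0,0,0.8],[0,-1.6,0,0,0,0,0.8],[0,-2.1,0,0,0,0,0.8],[0,-2.1,0,0,0,0,0.8],[0,-2.1,0,0,0,0,0.8]]' 80; python3 - <<'E'
from h import *
st()
c=capture("side"); cv2.imwrite("pics/s15.png",cv2.resize(c["img"][90:290,200:450],None,fx=3.2,fy=3.2))
E
```

```text
time_s: 15.3
eef_pos: [556.7, -9.1, 32.3]
orientation: [3.124, -0.331, -0.001]
contact_force: [-0.7, -0.6, -3.5]
width: 18.4
t 15.3 p [556.7  -9.1  32.3] yaw -12.1 zt [-0. -0. -1.] w 18.4 F [-0.7 -0.6 -3.5] j [ 0.45  0.66 -0.62  1.9   0.54  0.76 -0.7 ]
```

View pics/s15.png

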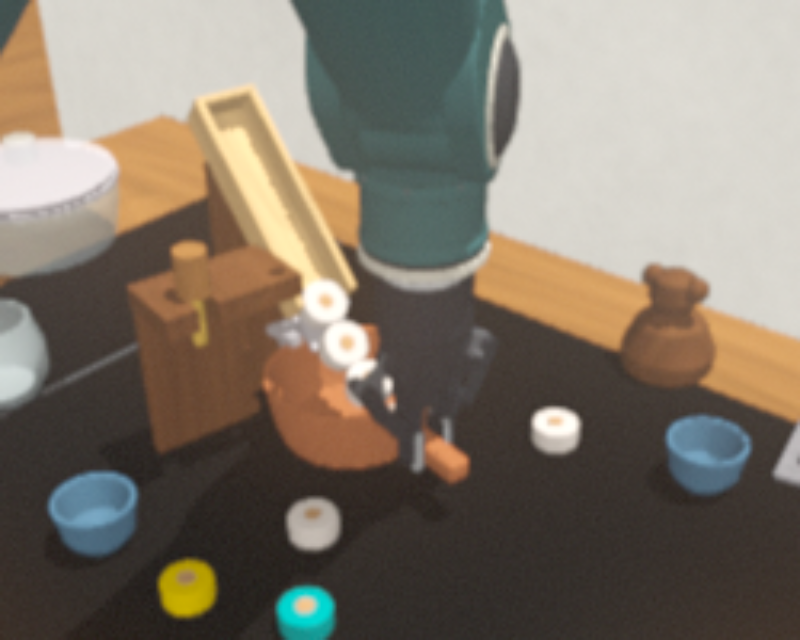

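The cakes are sliding out, so I'll hold here for a second. That also keeps the contact long enough for the step.

```bash
python3 -m inch '[[0,-0.1,0,0,0,0,0.8],[0,-0.1,0,0,0,0,0.8],[0,-0.1,0,0,0,0,0.8],[0,-0.1,0,0,0,0,0.8],[0,-0.1,0,0,0,0,0.8]]' 80; python3 -m inch '[[0,0,0,0,0,0,0.8],[0,0,0,0,0,0,0.8],[0,0,0,0,0,0,0.8],[0,0,0,0,0,0,0.8],[0,0,0,0,0,0,0.8]]' 80; python3 - <<'E'
from h import *
st()
c=capture("side"); cv2.imwrite("pics/s16.png",cv2.resize(c["img"][90:290,200:450],None,fx=3.2,fy=3.2))
c=capture("wrist"); cv2.imwrite("pics/w16.png",c["img"])
E
```

```text
time_s: 15.85
eef_pos: [557.0, -8.1, 32.4]
orientation: [-3.124, 0.331, 0.0]
contact_force: [-0.5, -2.4, -3.8]
width: 18.6
time_s: 16.35
eef_pos: [557.0, -8.0, 32.4]
orientation: [-3.124, 0.331, 0.0]
contact_force: [-0.2, -1.5, -3.8]
width: 18.3
t 16.35 p [557.   -8.   32.4] yaw -12.1 zt [-0.  0. -1.] w 18.3 F [-0.2 -1.5 -3.8] j [ 0.44  0.66 -0.62  1.9   0.54  0.76 -0.7 ]
```

View pics/s16.png

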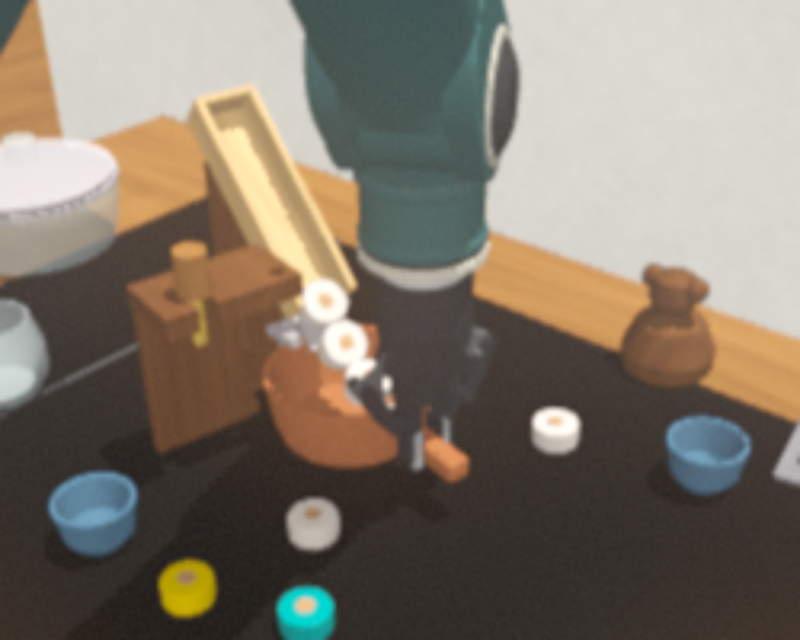

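View pics/w16.png

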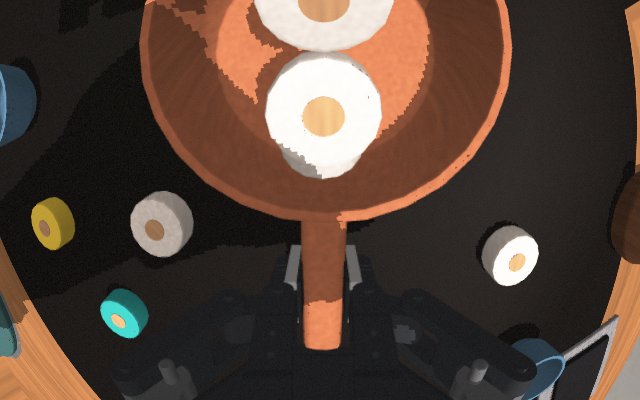

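The cakes have stopped in a train: two are in the bowl and two are still over the flap. I'll jog the bowl sideways to break it up.

```bash
python3 -m inch '[[0.8,0,0,0,0,0,0.8],[1.6,0,0,0,0,0,0.8],[0,0,0,0,0,0,0.8],[-1.6,0,0,0,0,0,0.8],[-1.6,0,0,0,0,0,0.8]]' 80; python3 - <<'E'
from h import *
st()
c=capture("side"); cv2.imwrite("pics/s17.png",cv2.resize(c["img"][90:290,200:450],None,fx=3.2,fy=3.2))
c=capture("wrist"); cv2.imwrite("pics/w17.png",c["img"])
E
```

```text
time_s: 16.95
eef_pos: [540.4, -4.3, 32.3]
orientation: [3.124, -0.33, -0.002]
contact_force: [-1.1, -1.0, -3.8]
width: 18.7
t 16.95 p [540.4  -4.3  32.3] yaw -12.0 zt [-0.001 -0.    -1.   ] w 18.7 F [-1.1 -1.  -3.8] j [ 0.45  0.63 -0.63  1.94  0.54  0.74 -0.71]
```

View pics/s17.png

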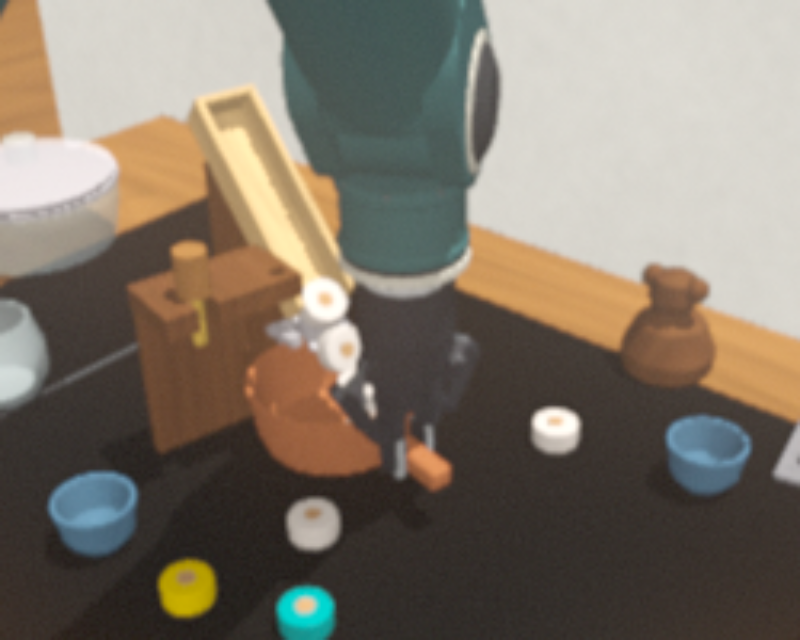

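View pics/w17.png

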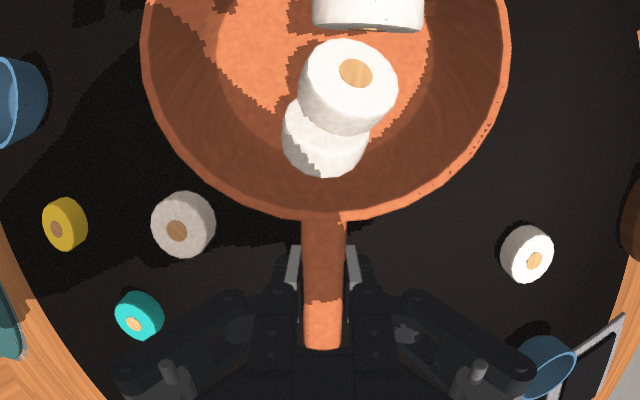

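```bash
python3 -m inch '[[0,1.5,0,0,0,0,0.8],[0,1.5,0,0,0,0,0.8],[0.8,0,0,0,0,0,0.8],[1.6,-0.1,0,0,0,0,0.8],[1.6,-0.1,0,0,0,0,0.8]]' 80; python3 - <<'E'
from h import *
st()
c=capture("side"); cv2.imwrite("pics/s18.png",cv2.resize(c["img"][90:290,200:450],None,fx=3.2,fy=3.2))
c=capture("wrist"); cv2.imwrite("pics/w18.png",c["img"])
E
```

```text
time_s: 17.55
eef_pos: [558.5, -7.4, 32.4]
orientation: [-3.124, 0.331, -0.001]
contact_force: [-1.0, -0.5, -4.5]
width: 18.8
t 17.55 p [558.5  -7.4  32.4] yaw -12.1 zt [ 0.001  0.    -1.   ] w 18.8 F [-1.  -0.5 -4.5] j [ 0.44  0.66 -0.62  1.9   0.54  0.76 -0.7 ]
```

View pics/s18.png

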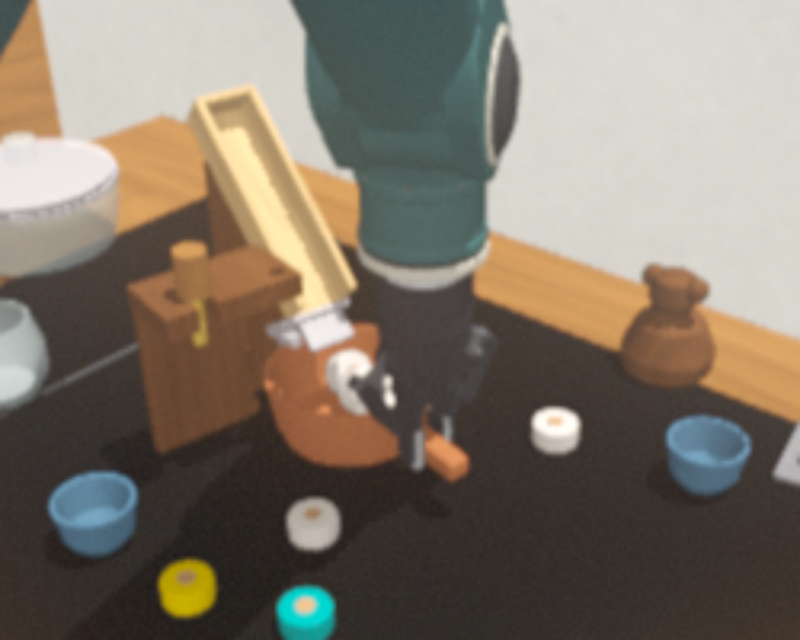

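View pics/w18.png

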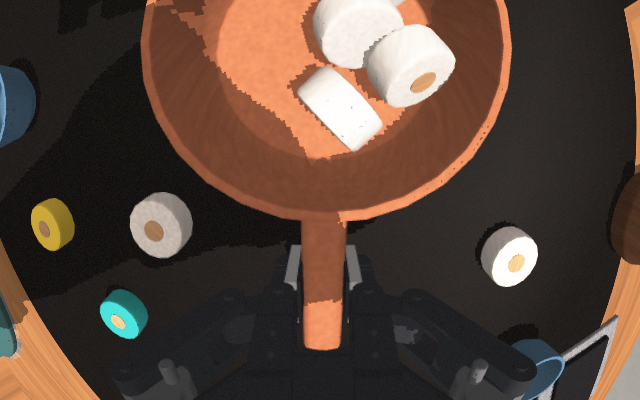

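The channel is empty and the cakes are in the bowl: three are visible and a fourth shows at the top edge, about (405,3). I'll back straight off.

```bash
python3 -m inch '[[0,1,0,0,0,0,0.8],[0,2.5,0,0,0,0,0.8],[0,4.5,0,0,0,0,0.8],[0,6.5,0,0,0,0,0.8],[0,8.5,0,0,0,0,0.8]]' 80; python3 -m inch '[[0,1.5,0,0,0,0,0.8],[0,2,-1.5,0,0,0,0.8],[0,2,-3,0,0,0,0.8],[0,2,-4,0,0,0,0.8],[0,2,-4.5,0,0,0,0.8]]' 80; python3 - <<'E'
from h import *
st()
c=capture("scene"); cv2.imwrite("pics/sc19.png",cv2.resize(c["img"][130:330,200:450],None,fx=3.2,fy=3.2))
print([(round(d["conf"],2),np.round(d["point"]).astype(int).tolist()) for d in pinpoint(c,"cake1")][:12])
c=capture("side"); cv2.imwrite("pics/s19.png",cv2.resize(c["img"][90:290,200:450],None,fx=3.2,fy=3.2))
E
```

```text
time_s: 18.15
eef_pos: [538.7, -92.4, 32.4]
orientation: [3.124, -0.332, -0.0]
contact_force: [-0.2, 0.0, -3.4]
width: 18.4
time_s: 18.65
eef_pos: [536.1, -108.9, 79.2]
orientation: [3.124, -0.329, 0.003]
contact_force: [-0.5, 0.3, -3.7]
width: 18.4
t 18.65 p [ 536.1 -108.9   79.2] yaw -12.0 zt [ 0.002 -0.    -1.   ] w 18.4 F [-0.5  0.3 -3.7] j [ 0.67  0.57 -0.67  1.91  0.48  0.82 -0.47]
[(0.75, [680, -51, 4]), (0.73, [566, -30, 84]), (0.64, [438, -267, 1]), (0.57, [387, -41, 5]), (0.55, [560, 6, 83]), (0.54, [592, 38, 74]), (0.48, [593, -8, 65]), (0.46, [342, 42, -2])]
```

View pics/sc19.png

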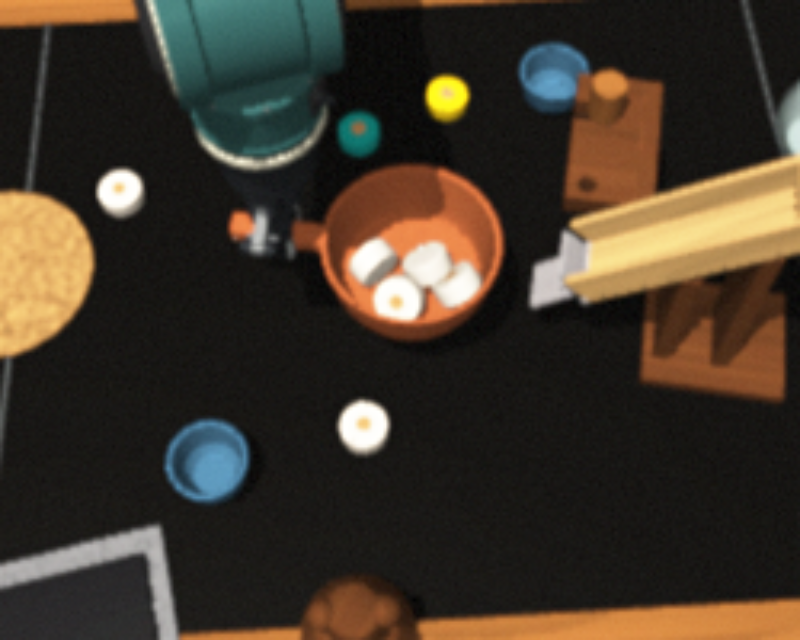

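View pics/s19.png

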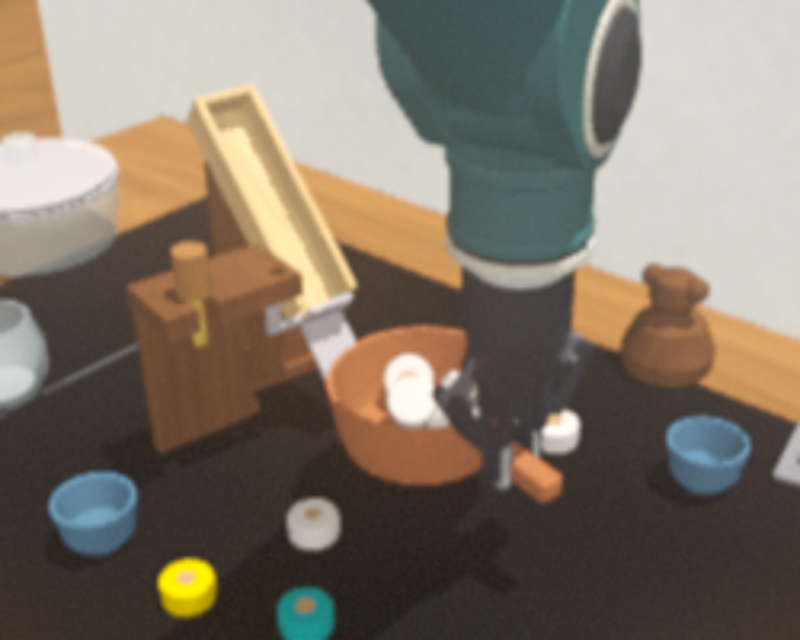

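All four cakes are in the bowl and the flap is shut again. Next I'll measure the mat centre.

```bash
python3 - <<'E'
from h import *
for n in ["scene","side"]:
    c=capture(n)
    print(n,[(round(d["conf"],2),np.round(d["point"],1).tolist()) for d in pinpoint(c,"mat")][:2])
    m=masks_of(c,"mat")
    if m:
        p=m[0]["pixels"]; ys,xs=np.nonzero(p)
        W=np.array([ray(c,u,v,6) for u,v in zip(xs[::7],ys[::7])])
        print(len(xs),W.mean(0),(W.max(0)+W.min(0))/2,W.max(0)-W.min(0))
# bowl centre relative
c=capture("scene"); print([(round(d["conf"],2),np.round(d["point"],1).tolist()) for d in pinpoint(c,"bowl")][:2])
st()
E
```

```text
scene [(0.74, [509.2, -381.4, 1.3])]
2320 [ 513.29333281 -377.37967952    6.        ] [ 510.83562101 -376.85309621    6.        ] [1.68468666e+02 1.64832270e+02 2.27373675e-13]
side [(0.86, [511.4, -379.6, 5.8]), (0.59, [456.8, 21.4, 1.7])]
4836 [ 504.71667938 -378.92324759    6.        ] [ 508.153269   -374.61764156    6.        ] [1.69830414e+02 1.65698448e+02 2.27373675e-13]
[]
t 19.2 p [ 535.1 -109.7   77.2] yaw -12.1 zt [-0.  0. -1.] w 18.1 F [-1.1  0.4 -2.7] j [ 0.67  0.57 -0.67  1.91  0.48  0.82 -0.47]
```

```bash
python3 - <<'E'
from h import *
go(487.2,-485.1,79,-12)
E
python3 -m inch '[[0.2,2,0,0,0,0,0.8],[0.5,6,0,0,0,0,0.8],[0.9,10,0,0,0,0,0.8],[1.3,14,0,0,0,0,0.8],[1.7,18,0,0,0,0,0.8]]' 80; python3 - <<'E'
from h import *
st();go(487.2,-485.1,79,-12)
E
```

```text
row [3.17, 37.72, -0.19, -0.0, 0.0, -0.0] steps>= 8
time_s: 19.7
eef_pos: [513.8, -290.9, 77.3]
orientation: [-3.124, 0.331, 0.0]
contact_force: [1.0, 0.7, -2.9]
width: 18.6
t 19.7 p [ 513.8 -290.9   77.3] yaw -12.1 zt [-0.  0. -1.] w 18.6 F [ 1.   0.7 -2.9] j [ 0.95  0.63 -0.64  1.8   0.48  0.87 -0.13]
row [1.47, 19.54, -0.17, -0.0, 0.0, -0.0] steps>= 4
```

```bash
python3 -m inch '[[0.3,4,0,0,0,0,0.8],[0.6,8,0,0,0,0,0.8],[0.9,12,0,0,0,0,0.8],[1.2,16,0,0,0,0,0.8],[1.5,19.5,0,0,0,0,0.8]]' 80; python3 - <<'E'
from h import *
st();go(487.2,-485.1,79,-12)
c=capture("scene"); cv2.imwrite("pics/sc20.png",c["img"])
print([(round(d["conf"],2),np.round(d["point"],1).tolist()) for d in pinpoint(c,"bowl")][:2])
c=capture("side")
print([(round(d["conf"],2),np.round(d["point"],1).tolist()) for d in pinpoint(c,"bowl")][:2])
E
```

```text
time_s: 20.2
eef_pos: [487.1, -485.4, 77.1]
orientation: [3.124, -0.332, -0.001]
contact_force: [0.6, 0.8, -3.2]
width: 18.6
t 20.2 p [ 487.1 -485.4   77.1] yaw -12.1 zt [-0. -0. -1.] w 18.6 F [ 0.6  0.8 -3.2] j [ 1.14  0.77 -0.61  1.54  0.49  0.99  0.18]
row [0.01, -0.03, -0.19, 0.0, 0.0, -0.0] steps>= 1
[(0.62, [542.1, 136.4, 157.3]), (0.61, [507.4, -380.1, 50.7])]
[(0.89, [512.3, -380.5, 48.1])]
```

View pics/sc20.png

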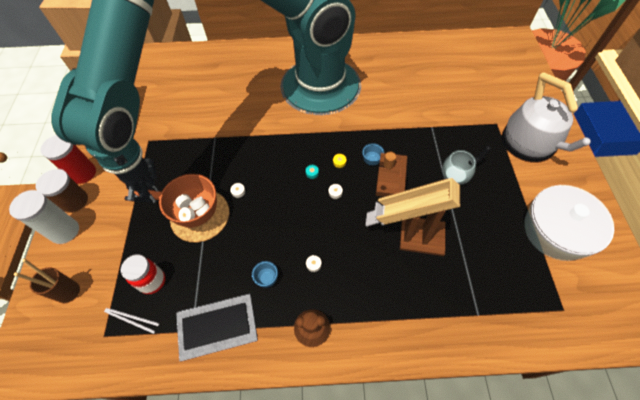

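```bash
python3 -m inch '[[0,0,1.2,0,0,0,0.8],[0,0,2.4,0,0,0,0.8],[0,0,3.4,0,0,0,0.8],[0,0,4.1,0,0,0,0.8],[0,0,4.4,0,0,0,0.8]]' 80; python3 - <<'E'
from h import *
st()
E
```

```text
time_s: 20.9
eef_pos: [487.9, -483.1, 32.9]
orientation: [-3.124, 0.331, 0.001]
contact_force: [-7.3, 0.6, 18.8]
width: 18.3
t 20.9 p [ 487.9 -483.1   32.9] yaw -12.1 zt [-0.001  0.    -1.   ] w 18.3 F [-7.3  0.6 18.8] j [ 1.12  0.82 -0.58  1.55  0.53  0.93  0.15]
```

Contact. I'll back off a touch and release.

```bash
python3 -m inch '[[0,0,-0.1,0,0,0,0.8],[0,0,-0.1,0,0,0,0.3],[0,0,-0.1,0,0,0,0],[0,0,-0.1,0,0,0,-0.3],[0,0,-0.1,0,0,0,-0.3]]' 60; python3 -m inch '[[0,0,-3,0,0,0,-0.3],[0,0,-7,0,0,0,-0.3],[0,0,-11,0,0,0,-0.3],[0,0,-15,0,0,0,-0.3],[0,0,-18,0,0,0,-0.3]]'; python3 - <<'E'
from h import *
st()
for n in ["scene","side","wrist"]:
    c=capture(n); cv2.imwrite(f"pics/{n}21.png",c["img"])
    for q in ["bowl","cake5"]: print(n,q,[(round(d["conf"],2),np.round(d["point"]).astype(int).tolist()) for d in pinpoint(c,q)][:12])
E
```

```text
time_s: 21.4
eef_pos: [488.0, -483.1, 34.4]
orientation: [3.124, -0.331, 0.0]
contact_force: [0.1, 0.0, -0.2]
width: 55.9
time_s: 21.9
eef_pos: [488.4, -483.2, 217.2]
orientation: [3.123, -0.331, 0.002]
contact_force: [0.2, -0.3, 0.1]
width: 55.5
t 21.9 p [ 488.4 -483.2  217.2] yaw -12.1 zt [ 0.001 -0.001 -1.   ] w 55.5 F [ 0.2 -0.3  0.1] j [ 1.17  0.63 -0.67  1.44  0.4   1.21  0.24]
scene bowl [(0.75, [511, -378, 7]), (0.37, [438, -266, -3])]
scene cake5 [(0.72, [387, -40, 3]), (0.71, [342, 45, -2]), (0.7, [681, -50, 3]), (0.62, [521, -410, 39]), (0.6, [460, 23, 0]), (0.59, [490, -381, 30]), (0.51, [528, -339, 32]), (0.48, [546, -396, 8]), (0.46, [439, -266, 1])]
side bowl [(0.62, [512, -374, 7])]
side cake5 [(0.82, [490, -382, 29]), (0.77, [532, -340, 27]), (0.76, [458, 22, 4]), (0.66, [524, -409, 34]), (0.6, [540, -398, 13]), (0.6, [436, -272, -4]), (0.59, [348, 43, 0]), (0.58, [592, 140, -1]), (0.51, [384, -46, 1]), (0.44, [684, -50, -3])]
wrist bowl [(0.88, [514, -377, 11])]
wrist cake5 [(0.91, [440, -266, -1]), (0.9, [521, -408, 28]), (0.8, [490, -380, 29]), (0.73, [530, -340, 33]), (0.73, [538, -403, 8])]
```

View pics/wrist21.png

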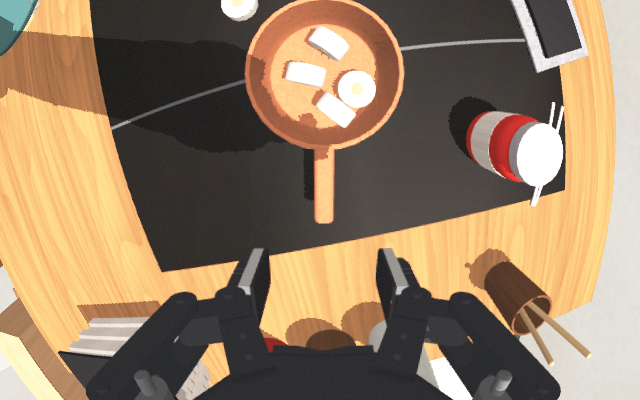

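View pics/side21.png

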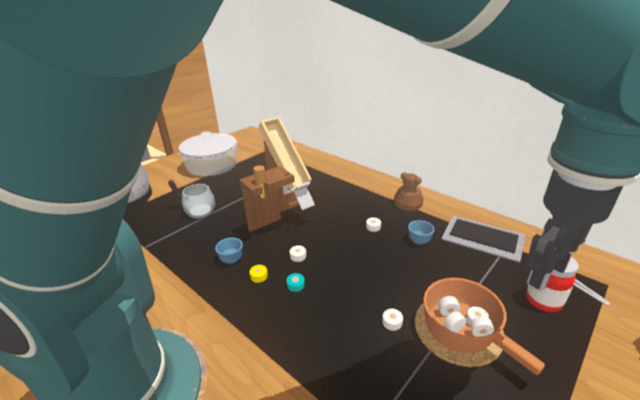

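The bowl stands on the mat at about (511,-377) with four cakes in it. Three loose white cakes remain, and I'll take the near one first, at about (439,-267).

```bash
python3 - <<'E'
from h import *
go(439,-267,120,-12)
E
```

```text
row [-9.27, -20.08, 9.36, -0.0, 0.0, -0.0] steps>= 5
```

```bash
python3 -m inch '[[-2,-4.5,0,0,0,0,-0.3],[-4,-9,1,0,0,0,-0.3],[-6,-13.5,3,0,0,0,-0.3],[-8.5,-18,6,0,0,0,-0.3],[-9.3,-20.1,9.4,0,0,0,-0.3]]'; python3 - <<'E'
from h import *
c=capture("wrist");st(); cv2.imwrite("pics/w22.png",c["img"])
print([(round(d["conf"],2),np.round(d["point"]).astype(int).tolist()) for d in pinpoint(c,"cake5")][:12])
go(439,-267,3,-12)
E
```

```text
time_s: 22.85
eef_pos: [439.0, -266.8, 122.6]
orientation: [3.123, -0.329, 0.003]
contact_force: [2.7, -1.6, -2.0]
width: 55.8
t 22.9 p [ 435.9 -261.2  116.6] yaw -11.8 zt [-0.005  0.004 -1.   ] w 55.9 F [-2.8  8.5 -9. ] j [ 1.07  0.46 -0.73  1.98  0.4   0.86 -0.07]
[(0.97, [439, -268, 0]), (0.7, [536, -402, 9])]
row [0.35, 0.29, 11.58, -0.0, 0.01, 0.0] steps>= 3
```

View pics/w22.png

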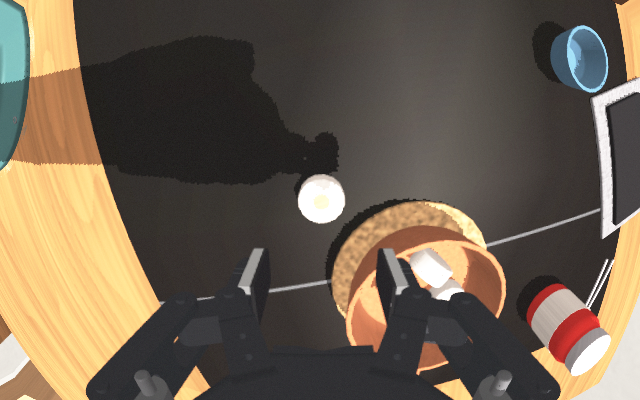

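```bash
python3 - <<'E'
from h import *
for n in ["scene","side"]:
    c=capture(n); cv2.imwrite(f"pics/{n}23.png",c["img"])
    for q in ["bowl","mat"]: print(n,q,[(round(d["conf"],2),np.round(d["point"]).astype(int).tolist()) for d in pinpoint(c,q)][:3])
st()
E
```

```text
scene bowl [(0.74, [509, -375, 10])]
scene mat []
side bowl [(0.57, [514, -374, 7])]
side mat []
t 23.25 p [ 440.  -269.8  122.9] yaw -12.2 zt [ 0.001 -0.001 -1.   ] w 55.7 F [-0.4 -1.   0.2] j [ 1.08  0.46 -0.72  1.96  0.39  0.87 -0.06]
```

View pics/scene23.png

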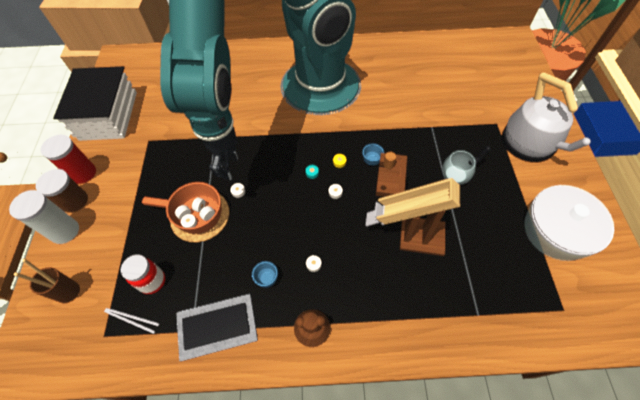

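```bash
python3 -m inch '[[0,0,4,0,0,0,-0.3],[0,-0.1,8,0,0,0,-0.3],[0,-0.2,10.5,0,0,0,-0.3],[0,-0.2,11.9,0,0,0,-0.3],[0,-0.2,11.9,0,0,0,-0.3]]'; python3 -m inch '[[0,0,0,0,0,0,0.4],[0,0,0,0,0,0,0.4],[0,0,0,0,0,0,0.4],[0,0,0,0,0,0,0.4],[0,0,0,0,0,0,0.4]]' 30; python3 - <<'E'
from h import *
st()
E
```

```text
time_s: 23.75
eef_pos: [439.6, -266.8, 2.5]
orientation: [-3.123, 0.331, 0.002]
contact_force: [0.2, 0.2, 0.8]
width: 55.6
time_s: 24.25
eef_pos: [440.7, -267.4, 4.7]
orientation: [3.123, -0.331, 0.003]
contact_force: [-0.8, 0.8, 11.0]
width: 38.8
t 24.25 p [ 440.7 -267.4    4.7] yaw -12.1 zt [ 0.002 -0.002 -1.   ] w 38.8 F [-0.8  0.8 11. ] j [ 0.96  0.64 -0.59  2.01  0.58  0.65 -0.22]
```

```bash
python3 -m inch '[[0,0,-3,0,0,0,0.4],[0,0,-7,0,0,0,0.4],[0,0,-10,0,0,0,0.4],[0,0,-12,0,0,0,0.4],[0,0,-12,0,0,0,0.4]]' 30; python3 - <<'E'
from h import *
st(); go(497,-358,120,-12)
E
```

```text
time_s: 24.75
eef_pos: [441.1, -267.7, 126.5]
orientation: [3.121, -0.331, 0.006]
contact_force: [-0.3, -0.9, -1.1]
width: 38.6
t 24.75 p [ 441.1 -267.7  126.5] yaw -12.1 zt [ 0.004 -0.003 -1.   ] w 38.6 F [-0.3 -0.9 -1.1] j [ 1.08  0.45 -0.73  1.96  0.4   0.87 -0.07]
row [7.36, 7.66, 0.7, 0.0, -0.0, -0.0] steps>= 3
```

```bash
python3 -m inch '[[2.5,2.6,0,0,0,0,0.4],[5,5.2,0,0,0,0,0.4],[7.4,7.7,0.5,0,0,0,0.4],[7.4,7.7,3,0,0,0,0.4],[7.4,7.7,3,0,0,0,0.4]]' 30; python3 - <<'E'
from h import *
st(); go(497,-358,62,-12)
c=capture("wrist"); cv2.imwrite("pics/w24.png",c["img"])
E
```

```text
time_s: 25.25
eef_pos: [494.7, -357.1, 90.4]
orientation: [-3.122, 0.331, 0.006]
contact_force: [-1.0, 0.8, -0.3]
width: 39.0
t 25.25 p [ 494.7 -357.1   90.4] yaw -12.1 zt [-0.003  0.003 -1.   ] w 39.0 F [-1.   0.8 -0.3] j [ 1.05  0.65 -0.65  1.74  0.48  0.92 -0.01]
row [0.26, 0.05, 2.83, -0.0, 0.0, -0.0] steps>= 1
```

View pics/w24.png

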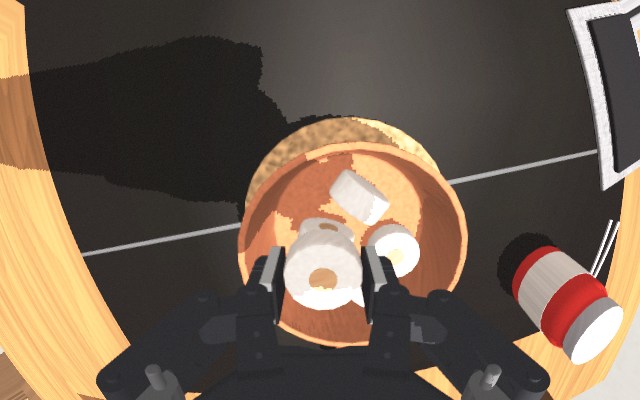

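```bash
python3 - <<'E'
from h import *
t=np.linspace(0,2*np.pi,80)
def circ(x,y,z,r): return np.c_[x+r*np.cos(t),y+r*np.sin(t),0*t+z]
ims=[]
for n,(a,b) in {"wrist":(100,200),"scene":(160,130)}.items():
    c=capture(n); c["name"]=n; im=cv2.resize(c["img"],None,fx=3,fy=3,interpolation=cv2.INTER_CUBIC)
    for P,col in ((circ(510,-378,6,85),(0,255,0)),(circ(511,-377,66,75),(255,0,0))):
        cv2.polylines(im,[((proj(c,P)+.5)*3).astype(np.int32)],True,col,1)
    im=im[a*3:a*3+480,b*3:b*3+ (780 if n=="wrist" else 360)]
    cv2.imwrite(f"pics/{n}25.png",im)
E
```

```text
(no output)
```

View pics/wrist25.png

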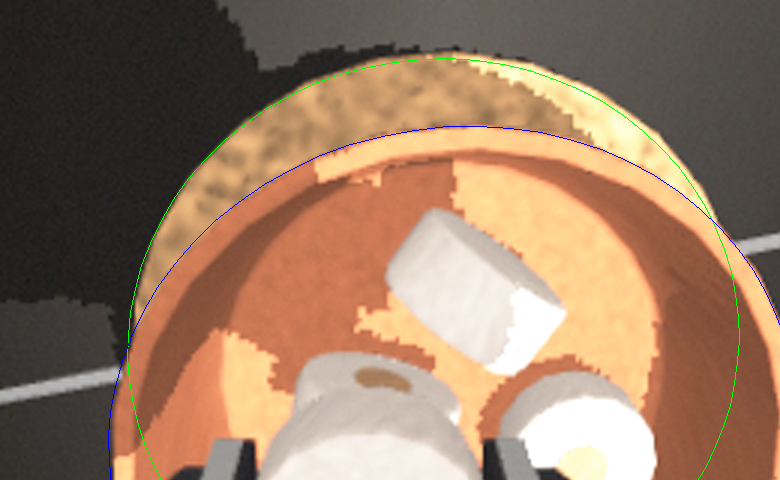

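View pics/scene25.png

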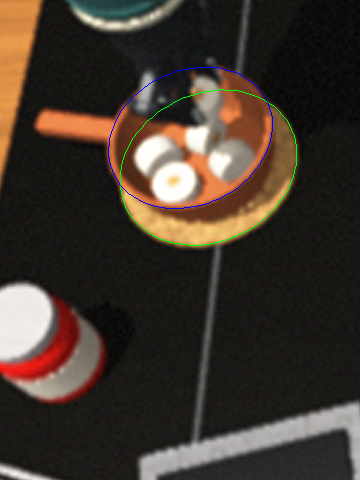

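The overlay fits: the bowl is within about 2 mm of the mat centre. Releasing the cake into the gap.

```bash
python3 -m inch '[[0.6,-0.8,1,0,0,0,0.4],[0.6,-0.8,2.4,0,0,0,0.4],[0.6,-0.8,2.4,0,0,0,-0.1],[0.6,-0.8,2.4,0,0,0,-0.15],[0.6,-0.8,2.4,0,0,0,-0.15]]' 30;python3 -m inch '[[0,0,0,0,0,0,-0.15],[0,0,-3,0,0,0,-0.15],[0,0,-7,0,0,0,-0.15],[0,0,-11,0,0,0,-0.2],[0,0,-15,0,0,0,-0.3]]' 30; python3 - <<'E'
from h import *
st()
c=capture("wrist"); cv2.imwrite("pics/w26.png",c["img"])
c=capture("scene"); print([(round(d["conf"],2),np.round(d["point"]).astype(int).tolist()) for d in pinpoint(c,"cake5")])
print(pinpoint(c,"bowl")[:1])
go(459,23,200,-12)
E
```

```text
time_s: 25.9
eef_pos: [503.7, -351.1, 69.6]
orientation: [3.124, -0.331, 0.0]
contact_force: [0.2, -0.3, 0.8]
width: 48.8
time_s: 26.4
eef_pos: [503.5, -350.9, 221.3]
orientation: [3.124, -0.331, 0.0]
contact_force: [-0.3, -1.2, 0.4]
width: 55.4
t 26.4 p [ 503.5 -350.9  221.3] yaw -12.1 zt [ 0. -0. -1.] w 55.4 F [-0.3 -1.2  0.4] j [ 1.1   0.5  -0.73  1.63  0.36  1.14  0.06]
[(0.66, [541, -395, 7]), (0.65, [344, 42, 3]), (0.62, [682, -52, 4]), (0.56, [460, 24, 1]), (0.54, [389, -42, 5]), (0.51, [522, -411, 39]), (0.46, [539, -350, 33]), (0.44, [486, -352, 33]), (0.43, [489, -380, 29]), (0.37, [712, -174, 1])]
[{'point': [511.3, -377.5, 5.9], 'conf': 0.97}]
row [-12.23, -35.66, 1.96, 0.0, -0.0, -0.0] steps>= 8
```

View pics/w26.png

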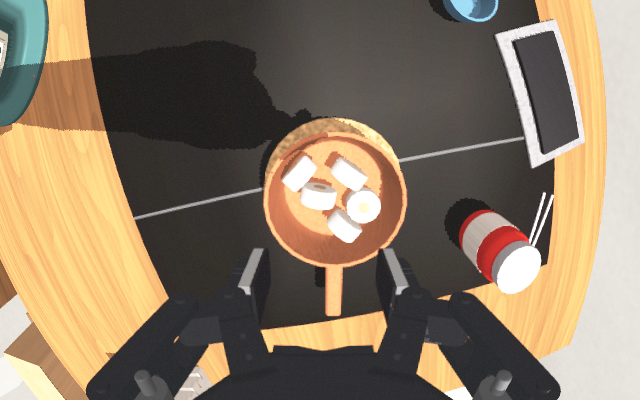

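Five cakes are in the bowl. Next is the cake at (459,23).

```bash
python3 -m inch '[[-1.5,-4.5,0,0,0,0,-0.3],[-3,-9,0,0,0,0,-0.3],[-4.5,-13.5,0,0,0,0,-0.3],[-6,-18,0,0,0,0,-0.3],[-7.7,-22.5,0,0,0,0,-0.3]]';  python3 -m inch '[[-1.5,-4.5,2,0,0,0,-0.3],[-3,-9,4,0,0,0,-0.3],[-4.5,-13.1,7,0,0,0,-0.3],[-4.5,-13.1,10,0,0,0,-0.3],[-4.5,-13.1,10,0,0,0,-0.3]]'; python3 - <<'E'
from h import *
st()
c=capture("wrist"); cv2.imwrite("pics/w27.png",c["img"])
P=pinpoint(c,"cake5");print([(round(d["conf"],2),np.round(d["point"]).astype(int).tolist()) for d in P])
go(459,23,3,-12)
E
```

```text
time_s: 27.1
eef_pos: [474.5, -113.1, 218.4]
orientation: [-3.124, 0.331, 0.002]
contact_force: [0.9, 0.9, -0.1]
width: 55.6
time_s: 27.6
eef_pos: [456.2, 23.9, 116.0]
orientation: [-3.124, 0.326, 0.01]
contact_force: [-1.2, -0.5, 1.1]
width: 55.6
t 27.6 p [456.2  23.9 116. ] yaw -11.9 zt [-0.006  0.001 -1.   ] w 55.6 F [-1.2 -0.5  1.1] j [ 0.6   0.4  -0.85  2.1   0.41  0.82 -0.7 ]
[(0.73, [349, 46, 5]), (0.7, [680, -56, -6]), (0.68, [387, -42, 0]), (0.61, [457, 25, -1])]
row [0.05, -0.05, 11.63, -0.0, 0.0, -0.0] steps>= 3
```

View pics/w27.png

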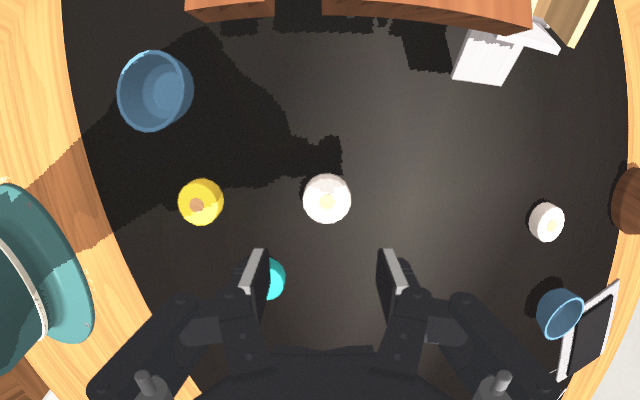

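```bash
python3 -m inch '[[0,0,4,0,0,0,-0.3],[0,0,8,0,0,0,-0.3],[0,0,10.5,0,0,0,-0.3],[0,0,11.6,0,0,0,-0.3],[0,0,11.6,0,0,0,-0.3]]'; python3 -m inch '[[0,0,0,0,0,0,0.4],[0,0,0,0,0,0,0.4],[0,0,0,0,0,0,0.4],[0,0,0,0,0,0,0.4],[0,0,0,0,0,0,0.4]]' 30;  python3 -m inch '[[0,0,-3,0,0,0,0.4],[0,0,-7,0,0,0,0.4],[0,0,-10,0,0,0,0.4],[0,0,-12,0,0,0,0.4],[0,0,-12,0,0,0,0.4]]' 30; python3 - <<'E'
from h import *
st(); 
c=capture("scene"); print([(round(d["conf"],2),np.round(d["point"]).astype(int).tolist()) for d in pinpoint(c,"cake5")])
print(pinpoint(c,"bowl")[:1])
go(505,-360,120,-12)
E
```

```text
time_s: 28.2
eef_pos: [459.2, 22.0, 3.5]
orientation: [3.124, -0.333, -0.001]
contact_force: [0.0, -1.0, 0.9]
width: 55.8
time_s: 28.7
eef_pos: [460.0, 22.4, 5.0]
orientation: [3.124, -0.332, 0.004]
contact_force: [-1.2, -1.5, 9.3]
width: 38.8
time_s: 29.2
eef_pos: [460.6, 22.4, 126.8]
orientation: [3.123, -0.332, 0.009]
contact_force: [0.9, -0.8, -0.6]
width: 38.8
t 29.2 p [460.6  22.4 126.8] yaw -12.1 zt [ 0.005 -0.001 -1.   ] w 38.8 F [ 0.9 -0.8 -0.6] j [ 0.62  0.39 -0.86  2.09  0.4   0.83 -0.69]
[(0.67, [490, -383, 30]), (0.63, [485, -352, 31]), (0.61, [683, -49, 1]), (0.57, [540, -351, 34]), (0.57, [386, -42, 3]), (0.46, [546, -399, 10]), (0.44, [519, -412, 37]), (0.43, [342, 43, 1]), (0.38, [460, 23, 121])]
[{'point': [508.9, -377.2, 7.6], 'conf': 0.64}]
row [12.53, 36.41, 0.38, 0.0, -0.0, -0.0] steps>= 8
```

```bash
python3 -m inch '[[1.5,4.5,0,0,0,0,0.4],[3,9,0,0,0,0,0.4],[4.5,13.5,0,0,0,0,0.4],[6.2,18,0,0,0,0,0.4],[7.7,22.5,0,0,0,0,0.4]]' 30; python3 -m inch '[[1.5,4.5,0,0,0,0,0.4],[3,9,0,0,0,0,0.4],[4.5,13,0,0,0,0,0.4],[5.6,14.9,1,0,0,0,0.4],[5.6,14.9,1,0,0,0,0.4]]' 30; python3 - <<'E'
from h import *
st(); 
c=capture("wrist"); cv2.imwrite("pics/w28.png",c["img"])
go(514,-370,70,-12)
E
```

```text
time_s: 29.85
eef_pos: [486.8, -215.4, 122.7]
orientation: [-3.124, 0.331, 0.002]
contact_force: [0.5, 1.1, -0.7]
width: 38.8
time_s: 30.35
eef_pos: [509.6, -373.7, 110.7]
orientation: [-3.122, 0.337, 0.004]
contact_force: [-0.8, -0.1, -0.2]
width: 38.5
t 30.35 p [ 509.6 -373.7  110.7] yaw -12.3 zt [-0.002  0.001 -1.   ] w 38.5 F [-0.8 -0.1 -0.2] j [ 1.08  0.67 -0.7   1.67  0.49  0.99 -0.01]
row [0.37, -0.22, 4.15, -0.0, 0.0, -0.0] steps>= 1
```

View pics/w28.png

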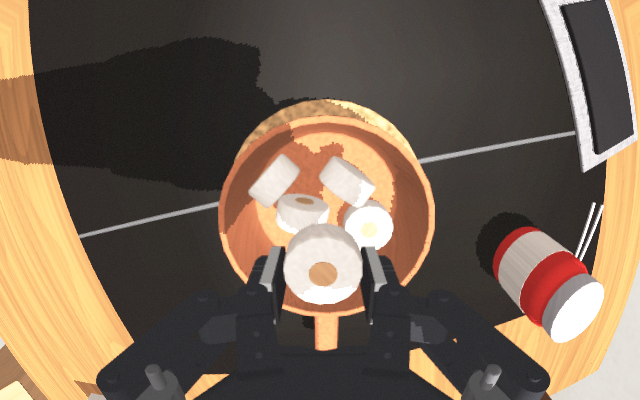

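```bash
python3 -m inch '[[0.2,-1.1,1,0,0,0,0.4],[0.2,-2.1,2.5,0,0,0,0.4],[0.2,-2.1,4,0,0,0,0.4],[0.2,-2.1,4,0,0,0,0.4],[0.2,-2.1,4,0,0,0,-0.15]]' 30;python3 -m inch '[[0,0,0,0,0,0,-0.15],[0,0,-3,0,0,0,-0.15],[0,0,-7,0,0,0,-0.15],[0,0,-11,0,0,0,-0.2],[0,0,-15,0,0,0,-0.3]]' 30; python3 - <<'E'
from h import *
st()
c=capture("wrist"); cv2.imwrite("pics/w29.png",c["img"])
c=capture("scene"); print([(round(d["conf"],2),np.round(d["point"]).astype(int).tolist()) for d in pinpoint(c,"cake5")])
print(pinpoint(c,"bowl")[:1])
go(683,-51,200,-12)
E
```

```text
time_s: 30.9
eef_pos: [516.8, -350.6, 72.9]
orientation: [-3.124, 0.33, 0.001]
contact_force: [-0.2, -0.7, 0.9]
width: 48.7
time_s: 31.4
eef_pos: [516.9, -350.9, 225.7]
orientation: [3.124, -0.331, 0.001]
contact_force: [-0.4, -0.4, -0.7]
width: 55.5
t 31.4 p [ 516.9 -350.9  225.7] yaw -12.1 zt [ 0.001 -0.001 -1.   ] w 55.5 F [-0.4 -0.4 -0.7] j [ 1.1   0.53 -0.77  1.6   0.39  1.17  0.03]
[(0.65, [344, 43, 1]), (0.63, [543, -399, 5]), (0.63, [524, -341, 39]), (0.63, [681, -54, 0]), (0.57, [542, -354, 34]), (0.54, [494, -380, 32]), (0.52, [389, -38, 4]), (0.47, [521, -409, 36]), (0.4, [482, -354, 36]), (0.26, [475, 157, 163])]
[{'point': [511.4, -374.7, 4.7], 'conf': 0.97}]
row [9.9, -32.85, 2.42, 0.0, -0.0, -0.0] steps>= 7
```

View pics/w29.png

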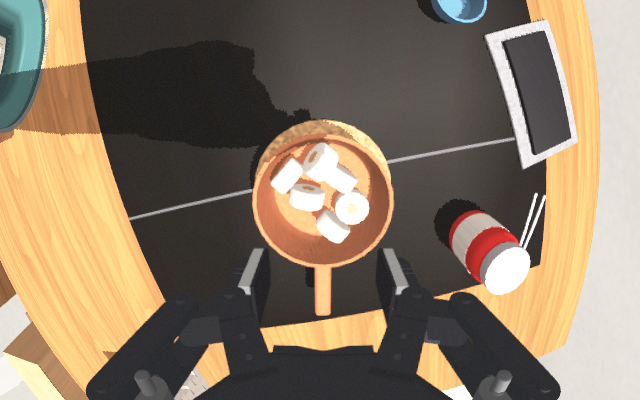

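Six cakes are in. The last is at (683,-51).

```bash
python3 -m inch '[[1.4,-4.6,0,0,0,0,-0.3],[2.8,-9.2,0,0,0,0,-0.3],[4.2,-14,0,0,0,0,-0.3],[5.6,-18.5,0,0,0,0,-0.3],[7,-23,0,0,0,0,-0.3]]';  python3 -m inch '[[1.4,-4.6,2,0,0,0,-0.3],[2.9,-9.8,4,0,0,0,-0.3],[2.9,-9.8,7,0,0,0,-0.3],[2.9,-9.8,10,0,0,0,-0.3],[2.9,-9.8,10,0,0,0,-0.3]]'; python3 - <<'E'
from h import *
c=capture("wrist"); cv2.imwrite("pics/w30.png",c["img"])
P=pinpoint(c,"cake5");print([(round(d["conf"],2),np.round(d["point"]).astype(int).tolist()) for d in P])
st();go(683,-51,3,-12)
E
```

```text
time_s: 32.1
eef_pos: [633.8, -138.9, 222.3]
orientation: [-3.124, 0.331, 0.002]
contact_force: [-0.2, -0.6, 1.1]
width: 55.6
time_s: 32.6
eef_pos: [680.0, -50.5, 118.3]
orientation: [3.124, -0.329, -0.012]
contact_force: [0.1, -1.0, 0.3]
width: 55.6
[(0.88, [350, 45, -1]), (0.71, [540, 138, 161]), (0.68, [678, -49, -5]), (0.66, [386, -41, -1])]
t 32.7 p [682.3 -51.  123.3] yaw -12.1 zt [-0.001  0.    -1.   ] w 55.9 F [-0.2 -0.   1.2] j [ 0.5   0.74 -0.73  1.52  0.53  1.08 -0.56]
row [0.08, -0.02, 12.03, -0.0, 0.0, -0.0] steps>= 3
```

View pics/w30.png

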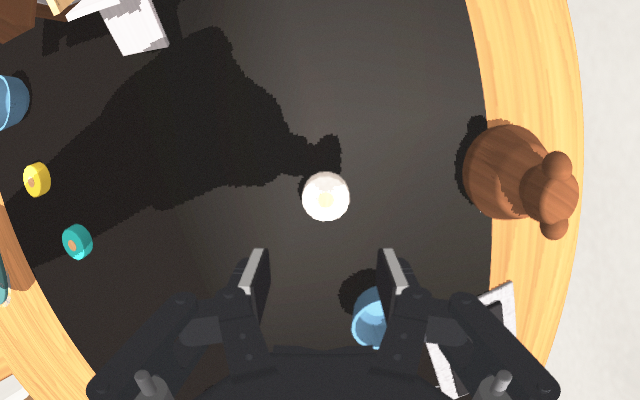

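```bash
python3 -m inch '[[0,0,4,0,0,0,-0.3],[0,0,8,0,0,0,-0.3],[0,0,10.5,0,0,0,-0.3],[0,0,12,0,0,0,-0.3],[0,0,12,0,0,0,-0.3]]'; python3 -m inch '[[0,0,0,0,0,0,0.4],[0,0,0,0,0,0,0.4],[0,0,0,0,0,0,0.4],[0,0,0,0,0,0,0.4],[0,0,0,0,0,0,0.4]]' 30;  python3 -m inch '[[0,0,-3,0,0,0,0.4],[0,0,-7,0,0,0,0.4],[0,0,-10,0,0,0,0.4],[0,0,-12,0,0,0,0.4],[0,0,-12,0,0,0,0.4]]' 30; python3 - <<'E'
from h import *
st(); 
go(492,-385,130,-12)
E
```

```text
time_s: 33.2
eef_pos: [682.3, -51.2, 3.1]
orientation: [-3.124, 0.332, 0.001]
contact_force: [-0.3, -0.6, -0.3]
width: 55.8
time_s: 33.7
eef_pos: [683.8, -50.8, 5.6]
orientation: [-3.124, 0.331, -0.005]
contact_force: [-0.7, -0.2, 8.9]
width: 38.8
time_s: 34.2
eef_pos: [684.2, -50.7, 127.8]
orientation: [3.124, -0.331, 0.009]
contact_force: [-0.7, 0.3, -1.1]
width: 38.4
t 34.2 p [684.2 -50.7 127.8] yaw -12.1 zt [ 0.006 -0.001 -1.   ] w 38.4 F [-0.7  0.3 -1.1] j [ 0.5   0.74 -0.73  1.52  0.53  1.09 -0.56]
row [-11.79, 36.72, -0.31, -0.0, -0.01, -0.0] steps>= 8
```

```bash
python3 -m inch '[[-1.4,4.5,0,0,0,0,0.4],[-2.8,9,0,0,0,0,0.4],[-4.2,13.5,0,0,0,0,0.4],[-5.6,18,0,0,0,0,0.4],[-7,22.8,0,0,0,0,0.4]]' 30; python3 -m inch '[[-1.5,4.5,0,0,0,0,0.4],[-3,9,0,0,0,0,0.4],[-4.4,13,0,0,0,0,0.4],[-4.4,15.6,1,0,0,0,0.4],[-4.4,15.6,2,0,0,0,0.4]]' 30; python3 - <<'E'
from h import *
c=capture("wrist"); cv2.imwrite("pics/w31.png",c["img"])
st(); 
go(492,-402,70,-12)
E
```

```text
time_s: 34.7
eef_pos: [565.2, -260.3, 123.6]
orientation: [3.124, -0.33, 0.0]
contact_force: [1.1, -1.7, -0.6]
width: 38.7
time_s: 35.2
eef_pos: [488.4, -406.9, 103.0]
orientation: [3.121, -0.34, -0.0]
contact_force: [-0.2, -0.0, -1.5]
width: 38.6
t 35.25 p [ 488.9 -403.8  101.3] yaw -12.3 zt [-0.002  0.001 -1.   ] w 38.7 F [-1.   2.5 -2.6] j [ 1.14  0.69 -0.71  1.67  0.52  0.98  0.03]
row [0.27, -0.24, 3.13, -0.0, 0.0, -0.0] steps>= 1
```

View pics/w31.png

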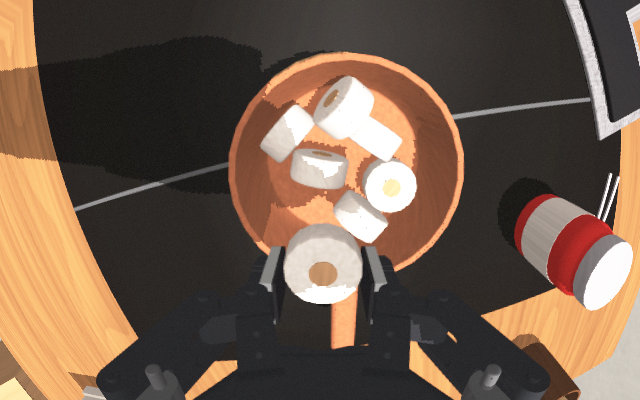

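```bash
python3 -m inch '[[0.3,-0.4,1,0,0,0,0.4],[0.3,-0.5,2,0,0,0,0.4],[0.3,-0.5,2.9,0,0,0,0.4],[0.3,-0.5,2.9,0,0,0,0.4],[0.3,-0.5,2.9,0,0,0,-0.15]]' 30;python3 -m inch '[[0,0,0,0,0,0,-0.15],[0,0,-3,0,0,0,-0.15],[0,0,-7,0,0,0,-0.15],[0,0,-11,0,0,0,-0.2],[0,0,-15,0,0,0,-0.3]]' 30; python3 - <<'E'
from h import *
st()
c=capture("wrist"); cv2.imwrite("pics/w32.png",c["img"])
for n in ["scene","side"]:
    c=capture(n); cv2.imwrite(f"pics/{n}32.png",c["img"])
    for q in ["cake5","bowl","pin","cup1","pitcher","paddle"]: print(n,q,[(round(d["conf"],2),np.round(d["point"]).astype(int).tolist()) for d in pinpoint(c,q)])
E
```

```text
time_s: 35.75
eef_pos: [494.8, -397.8, 74.3]
orientation: [-3.124, 0.33, 0.0]
contact_force: [-0.7, 0.2, 0.5]
width: 48.9
time_s: 36.25
eef_pos: [494.6, -398.0, 226.5]
orientation: [3.124, -0.331, 0.001]
contact_force: [-0.2, -0.2, -0.3]
width: 55.1
t 36.25 p [ 494.6 -398.   226.5] yaw -12.1 zt [ 0. -0. -1.] w 55.1 F [-0.2 -0.2 -0.3] j [ 1.18  0.55 -0.79  1.57  0.41  1.19  0.1 ]
scene cake5 [(0.7, [526, -340, 40]), (0.67, [388, -41, 5]), (0.64, [490, -379, 30]), (0.58, [484, -353, 31]), (0.57, [542, -352, 35]), (0.51, [543, -398, 8]), (0.49, [345, 40, 2]), (0.46, [490, -397, 32]), (0.41, [523, -410, 38])]
scene bowl [(0.69, [509, -377, 5])]
scene pin [(0.45, [480, 163, 120])]
scene cup1 [(0.62, [490, -395, 35]), (0.58, [341, 148, 0]), (0.57, [710, -178, 3])]
scene pitcher [(0.64, [416, 394, 2])]
scene paddle [(0.52, [481, 160, 118]), (0.47, [582, 101, 55]), (0.35, [545, -399, 10])]
side cake5 [(0.86, [520, -412, 34]), (0.76, [491, -403, 30]), (0.7, [528, -345, 43]), (0.64, [384, -44, 2]), (0.62, [491, -383, 31]), (0.61, [483, -355, 29]), (0.53, [544, -349, 32]), (0.47, [544, -399, 16])]
side bowl [(0.65, [511, -375, 7])]
side pin [(0.54, [477, 162, 114])]
side cup1 [(0.96, [712, -173, 0])]
side pitcher [(0.93, [414, 398, -1])]
side paddle [(0.84, [578, 102, 59])]
```

View pics/w32.png

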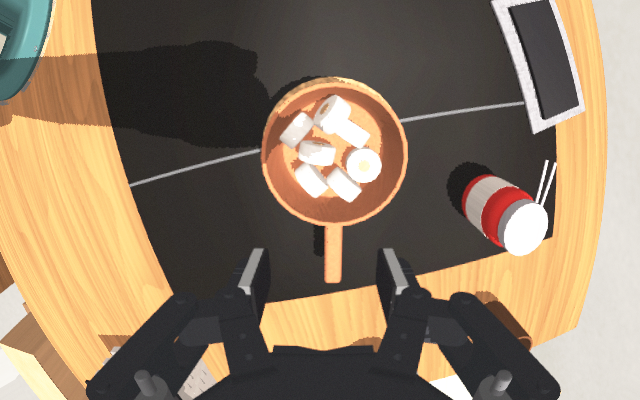

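View pics/scene32.png

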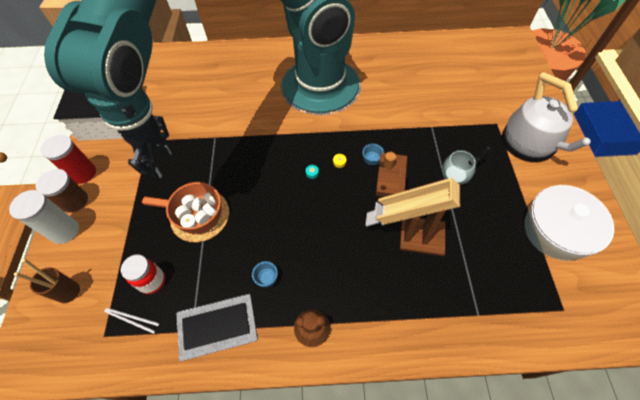

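View pics/side32.png

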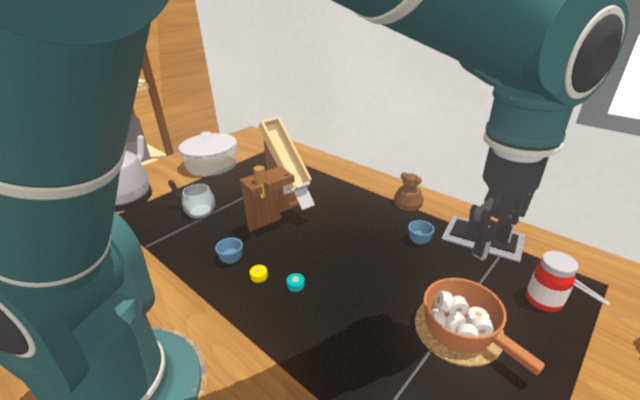

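Final check before handing in: seven cakes are in the bowl, all within about 45 mm of its axis and below 45 mm. The bowl is at (510,-376), the pin at about (477,162,115), and the flap is shut. The cups and pitcher haven't moved, no white cake is left on the table, and the gripper is clear.

```bash
python3 - <<'E'
from h import *
print(finish_job())
E
```

```text
the job is handed in; nothing more can be done
None
```

The job is handed in at about 36.5 s of the 208 s. All seven white cakes are in the bowl, which stands on the cork mat. No verdict comes back, so the results below are from my last camera checks.

**What I did**
- **Pin:** I drew the pin from the bore, lowered it into the notch, pushed it to the closed end and released it.
- **Dispensing:** I pushed the paddle back with the bowl's rim. The four cakes jammed in a train partway out, so I jogged the bowl sideways and back a little, and they all dropped in.
- **Gathering:** I set the bowl on the mat, then picked up the three loose white cakes and dropped them in one by one. The turquoise and yellow look-alikes were left alone.

**Last checks**

| Item | Reading |
|---|---|
| Cakes | seven in the bowl, within about 45 mm of its axis and under about 45 mm high |
| Bowl | within about 3 mm of the mat centre, upright on the mat |
| Pin | upright in the notch; the two views differ by about 3 mm, tip about 114–120 mm high |
| Flap | paddle back at its shut position |
| Cups and pitcher | within a few millimetres of where they started, which is the measuring error |
| Gripper | open and clear of everything |

- **Loose cakes:** I found three, and saw no other white cake left on the table.
- **Not measured directly:** I could not read the flap angle or the contact force between bowl and flap. I judged that step from the cakes sliding out and about 2 N at the wrist while the bowl pressed the paddle.

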